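# Lift the snap ring out of a bearing housing with a hook pick

## Robot

A 7-joint arm with a two-finger parallel gripper is mounted at the origin on the work surface; the furniture and walls round the work are solid. World frame = base frame: x ahead of the robot, y to its left, z up, the work surface at z = 0. Lengths are in m, angles in rad, forces in N, time in s.
With the tool pointing down it reaches from about 0.4 to 0.875 m from the base axis. Payload 4.4 kg.
Tool frame: the origin (TCP) lies between the finger pads; the fingertips stand 25 mm ahead of it and the grasp point (between the pads) lies 6 mm ahead of it; z points along the fingers, y is the direction in which the jaws open and shut (so a half turn about z gives the same grasp; the last joint's range is limited). The gripper opens to 85 mm and grips with 20 to 120 N. Pads are 22 mm wide; open, the fingers measure 114 mm over their backs; the gripper's body (76 mm by 85 mm) begins 54 mm behind the grasp point. The pads swing forward as they close: fully open they stand 13 mm farther back than shut.
Start: joints at [1.136, 0.628, 0.038, 1.517, -0.027, 0.996, -0.02], TCP at [0.234, -0.606, 0.217] pointing down, gripper open.
Joint ranges: [-3.06, 3.06], [-0.37, 2.12], [-1.25, 1.32], [0.18, 2.47], [-1.1, 4.24], [0.23, 1.98], [-2.94, 2.94]. Speed limits (rad/s): [2.57, 2.57, 3.14, 3.14, 3.14, 3.14, 3.14].

## Interface

Orientations are given as a unit quaternion [w, x, y, z].
In Python, from workcell import r, read_camera gives the robot as it stands. The module is installed in compiled form; this text tells all that it offers.
- The arm moves only by the tool jog_arm, never from a script. Its argument "series" is a list of rows, each a list of 6 numbers: the shift along the tool's x, y, z in m, then the turn, a rotation vector about the tool's x, y, z in degrees. A call has 1 to 20 rows; each row is the pose to reach, as a shift and turn from the pose commanded when the call began, along the tool's axes at that moment; what a row does not reach only later rows make up. A row lasts 1/8 s, in which the tool goes at most 62.5 mm and 10.7 degrees, less where a joint would pass 70% of its speed; a pose out of reach is approached as far as the arm can. A call with a gripper value outside its range is refused whole. "claw" is the opening, from -1 (shut) to 1 (fully open), set as the call begins (left out, the last holds). The fingers move at their own pace and stop on an object; "force" is the grip in N (left out, the last holds). Time passes only in rows, so rows that repeat a pose let the fingers close. It gives the time, the measured TCP pose, the force and the opening at its end, in the units of the state.
- r.get_obs(): the state, without advancing time (a new reading comes with each control period).
- read_camera(name): name is "scene" or "top" or "wrist"; returns a dict with "image" (384x512x3 uint8, red, green, blue), "depth" (384x512 float32, m along the optical axis (not along the pixel's ray), 0 where there is no reading), "fov_y" (degrees; the focal length in pixels is half the picture's height over the tangent of half this angle, whatever the lens; pixels are square), "cx", "cy" (the principal point, pixels), "distortion" ([k1, k2, p1, p2, k3] as OpenCV has them; the pictures are not rectified), "cam_to_world" (4x4, takes a point from camera to world coordinates). Camera axes: x right, y up, looking along -z (the intrinsics and any distortion apply to the point x, -y, -z); pixel columns grow to the right and rows downward; lengths in m; the calibration is good to about 2 mm. A picture is of the moment at which its call begins.
- r.close_job(): hands the job in, once; it reports no verdict.
The state is a dict: "time": time; "joint_pos": joint angles; "qd": joint speeds; "tau": joint torques, N m; "tool_pos": TCP position; "eef_rot": TCP orientation; "force": force on the tool from outside, world axes, zero at the start; "ft_torque": the same for the moment, N m; "width": finger opening in m.
Only numpy, scipy, OpenCV 4.12 (cv2) and the standard library are available. Lean on these libraries where they do the work, as an engineer would, in place of code of your own. Each camera call takes 0.05 s, during which the arm holds its last target.

## Task

Take the hook pick from its stand, put its toe under the end of the brass snap ring at the pry notch of the grey bearing housing, and lift the ring out of its groove with the pick. Carry the ring on the pick to the blue tray, leave it lying flat inside, and hang the pick back upright in its stand. Do not touch the ring with the fingers, and leave the nut, the bolt and the blue magnet where they are.

Things in the scene. Friction and masses are not known exactly. Their poses are not given: they have to be found in the camera images.
- housing: Fixed grey bearing housing, square foot 130 mm, round body 116 mm wide, top at height 56 mm. Origin on the bench under the bore's centre. Bore 84 mm wide; in it a shoulder (inner diameter 66 mm, top at height 45 mm) carries the ring; inside the shoulder is an open pocket 66 mm wide, floor at height 22 to 23.5 mm. On the +x side a steel lip overhangs the ring (see notch).
- notch (a point): Middle of the pry notch at shoulder height (45 mm), 38 mm from the bore's centre along the housing's -x; axes of the housing. The notch is an 18 mm wide slot through shoulder and wall, open at top, floor at height 22 mm. Opposite it the lip, 7.5 mm above the shoulder, holds the ring down: raise the ring at the notch, then draw it along the housing's -x to free it.
- ring_center (a point): Centre of the loose brass split ring (about 40 g), half-way up its wire. Round wire 5 mm thick, ring 81 mm outside, 71 mm inside; z is the ring's axis, its -x points to the notch. The wire's middle starts at height 47.5 mm. Both ends are bent up 7 mm; one end is 9 mm beside the notch's middle, towards the ring's +y; the gap of 30 degrees follows it.
- ring_end (a point): Middle of the wire where it crosses the pry notch, 38 mm from the ring's centre along its own -x, close to the end: the place to put the pick's toe under. Same axes as ring_center.
- pick_grip (a point): Centre of the pick's orange square handle (20x20 mm, 66 mm tall; grasp from above across two flats); z up the pick. Loose, about 90 g. Under the handle is a flange 28x28x5 mm, underside 38 mm below this point; below it a steel shaft 6 mm thick on the handle's axis, down to 116 mm below this point.
- pick_toe (a point): Tip of the toe at the foot of the pick's shaft, 18 mm from the shaft's axis along the pick's own -x, 109 mm below the handle's centre; axes of the pick. The toe is a round bar 5 mm thick with a round end that reaches 2.5 mm further; it rises 4 mm from the shaft to the tip, so a ring hung on it slides to the shaft.
- stand_home (a point): Where the centre of the pick's handle is when it hangs in the stand (height 146 mm). Fixed dark steel stand; axes of the stand. Two prongs (top at 108 mm) carry the flange, 14 mm slot between them, open to the stand's -x; the post is on the +x side. At the start the toe points along the stand's -x, and the whole pick can be lifted out and let down straight through the slot.
- tray: Fixed blue parts tray, 160x160x25 mm, walls 4 mm, inner floor at height 4 mm. Origin on the bench under its centre.
- nut: Dark M24 nut, 35x39x19 mm, a bystander. Origin at the centre of its underside.
- bolt: M12 bolt, 22x68x19 mm, lying, a bystander. Origin at the centre of its underside.
- magnet: Blue magnet block, 35x51x30 mm, a bystander. Origin at the centre of its underside.
There are look-alikes about, which are no part of the job. What is meant by the part that bears pick_grip is not pink, turquoise or white, and is the smaller of those in its own colour.

How it is judged:
By the outcome, as a careful person would: the job done as asked, in the order asked, and still so for the second after the job is handed in, with the robot touching nothing.
It also fails if it takes over 72 s, if anything falls off the work surface, if the arm or the gripper's body presses on something with over 40 N, if the wrist force passes 120 N, or if a joint passes its speed limit or range.

## Working session

There is one attempt and no reset: what is moved stays moved. The work goes in short steps, Python scripts to look and compute and a tool call to move; the robot and the scene stay as the last step left them, time stands still between calls to the robot, and variables do not carry over. Pictures are saved under pics/ and viewed, and the job is handed in when it is done.

Besides the shell and the picture viewer there is one more tool, called after "Emit:" as name(argument=value, ...), one argument or row to a line, values as JSON. jog_arm: Moves the arm, as the interface text tells. Its arguments: {"type":"object","properties":{"series":{"type":"array"},"claw":{"type":"number"},"force":{"type":"number"}},"required":["series"]}

```bash
mkdir -p pics; cat > h.py <<'E'
import numpy as np, cv2
from workcell import r, read_camera
def save(c,n):
    np.savez(f'{n}.npz',**{k:np.array(v) for k,v in c.items()})
    cv2.imwrite(f'pics/{n}.png',c['image'][...,::-1])
def load(n):
    return dict(np.load(f'{n}.npz'))
def K(c):
    h=c['image'].shape[0]; f=h/2/np.tan(np.radians(float(c['fov_y']))/2)
    return np.array([[f,0,float(c['cx'])],[0,f,float(c['cy'])],[0,0,1]])
def rays(c,px):
    px=np.array(px,float).reshape(-1,1,2)
    u=cv2.undistortPoints(px,K(c),np.array(c['distortion'],float)).reshape(-1,2)
    d=np.c_[u[:,0],-u[:,1],-np.ones(len(u))]
    T=c['cam_to_world']; return T[:3,3],d@T[:3,:3].T
def onz(c,px,z):
    o,d=rays(c,px); return o+d*((z-o[2])/d[:,2])[:,None]
def dep(c,px):
    o,d=rays(c,px); p=np.array(px,int).reshape(-1,2); return o+d*c['depth'][p[:,1],p[:,0]][:,None]
def proj(c,P):
    T=c['cam_to_world']; q=(np.array(P,float).reshape(-1,3)-T[:3,3])@T[:3,:3]
    q=q*[1,-1,-1]
    return cv2.projectPoints(q,np.zeros(3),np.zeros(3),K(c),np.array(c['distortion'],float))[0].reshape(-1,2)
def crop(c,n,x0,y0,x1,y1,s):
    cv2.imwrite(f'pics/{n}.png',cv2.resize(c['image'][y0:y1,x0:x1,::-1],None,fx=s,fy=s,interpolation=cv2.INTER_CUBIC))
E
python3 - <<'E'
from h import *
for n in ['scene','top','wrist']:
    c=read_camera(n); save(c,n+'0'); print(n,c['fov_y'],c['cx'],c['cy'],c['distortion'],c['cam_to_world'].round(3).tolist())
print(r.get_obs())
E
```

```text
scene 49.74260823510464 253.855835955475 189.12341410055302 [-0.02245703  0.          0.          0.          0.        ] [[-0.77, 0.285, -0.571, -0.058], [-0.638, -0.351, 0.685, 0.732], [-0.005, 0.892, 0.452, 0.637], [0.0, 0.0, 0.0, 1.0]]
top 46.79819073014964 244.22402647294967 185.2231149829382 [-0.07135913  0.          0.          0.          0.        ] [[-0.057, 0.972, -0.229, 0.298], [-0.998, -0.057, 0.007, -0.028], [-0.006, 0.23, 0.973, 1.382], [0.0, 0.0, 0.0, 1.0]]
wrist 58.51735641836603 253.6591170472423 192.83069198063578 [-0.08793945  0.          0.          0.          0.        ] [[0.361, 0.884, 0.299, 0.311], [-0.933, 0.342, 0.114, -0.576], [-0.002, -0.32, 0.947, 0.374], [0.0, 0.0, 0.0, 1.0]]
{'time': 0.15, 'joint_pos': array([ 1.13620819,  0.62910736,  0.03847899,  1.5181319 , -0.02699596,
        0.99633731, -0.02002   ]), 'qd': array([ 0.00084876, -0.0020875 , -0.0001804 , -0.00157087,  0.00063409,
       -0.00058498, -0.0001427 ]), 'tau': array([ 1.53453504e-03, -5.63804626e+01,  1.22773267e+00, -1.93652594e+01,
        1.11096050e-02,  7.43849465e-03,  3.50957680e-05]), 'tool_pos': array([ 0.23414654, -0.60582328,  0.21612003]), 'eef_rot': array([-7.17569210e-04,  9.83051153e-01,  1.83330015e-01, -1.47658833e-04]), 'force': array([ 0.08836643, -0.41585614,  0.24096809]), 'ft_torque': array([ 0.00363542, -0.04065913, -0.00783798]), 'width': 0.08537936494223486}
```

View pics/top0.png

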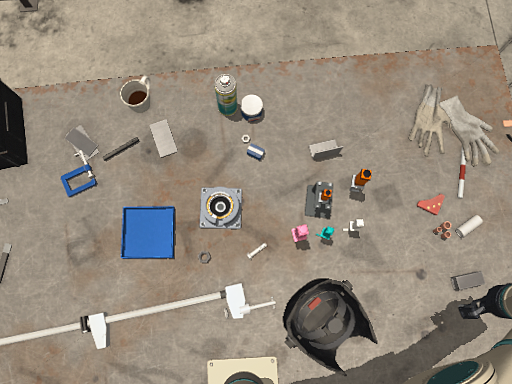

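View pics/scene0.png

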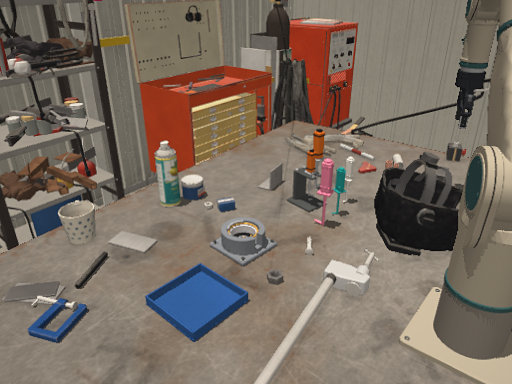

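View pics/wrist0.png

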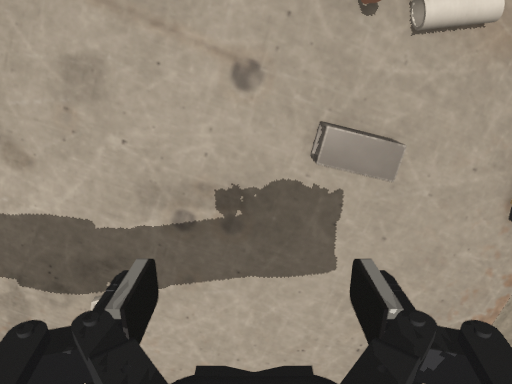

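```bash
python3 - <<'E'
from h import *
t=load('top0'); s=load('scene0')
crop(t,'t_pick',280,150,390,250,6); crop(t,'t_house',190,175,260,245,8); crop(s,'s_pick',265,115,375,245,5)
for n,c in(('t',t),('s',s)):
    hsv=cv2.cvtColor(c['image'],cv2.COLOR_RGB2HSV)
    m=cv2.inRange(hsv,(6,150,90),(18,255,255))
    k,l,st,ce=cv2.connectedComponentsWithStats(m)
    for i in range(1,k):
        if st[i,4]>15: print(n,st[i],ce[i].round(1))
E
```

```text
t [355 169  16  16 121] [361.5 178. ]
t [321 189  11  11  66] [325.4 194.4]
s [ 140   66  133  107 5691] [192.3 107.4]
s [306  77   4   8  17] [307.9  80.4]
s [256 125   5  12  43] [257.6 130.3]
s [306 131  19  42 377] [315.3 150.6]
```

View pics/t_pick.png

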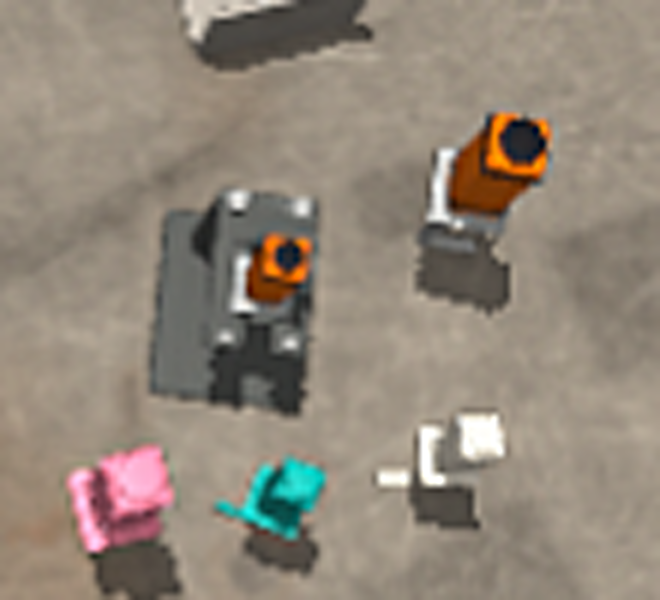

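View pics/s_pick.png

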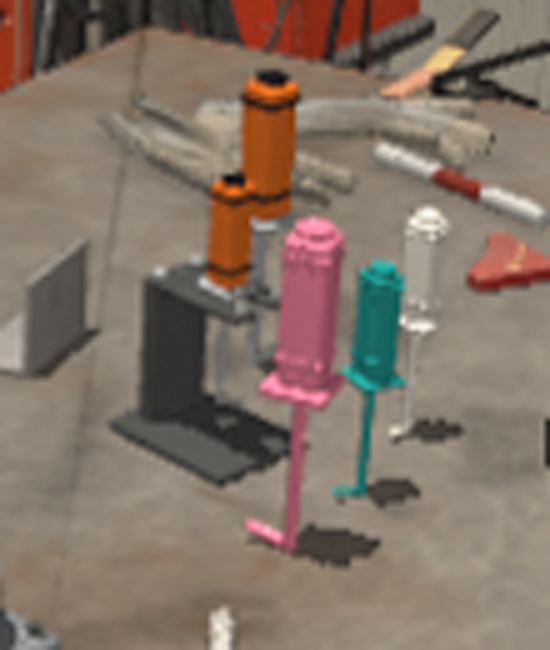

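View pics/t_house.png

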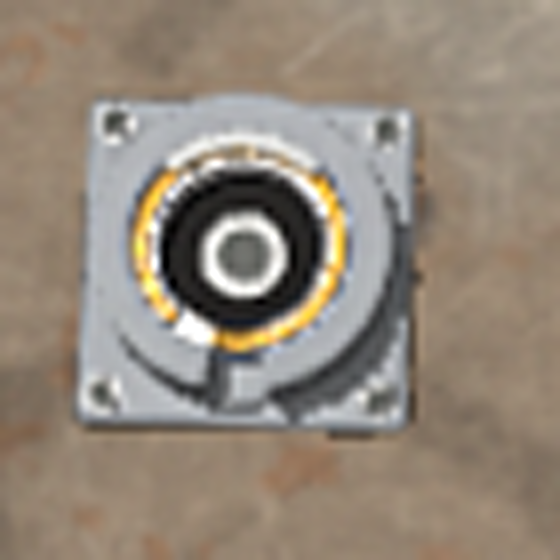

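Candidates for the pick: the small orange one in the stand, top (327,193); the larger orange one (362,176); pink (300,232); turquoise (326,234); white (356,226). By the description I choose the smaller orange one in the dark stand.

```bash
python3 - <<'E'
from h import *
t=load('top0'); s=load('scene0')
print('handle top',onz(t,[[328,192]],.179)+0, 'big', onz(t,[[366,173]],.2))
print('housing',onz(t,[[220.5,206]],.045), onz(t,[[217.5,225]],.056))
print('depth handle', dep(t,[[328,192]]), dep(t,[[366,173]]),dep(t,[[220,185]]))
print('stand base corners', onz(t,[[307,185],[305,215],[330,218]],.0))
print('tray',onz(t,[[124,209],[174,207],[175,258],[123,258]],.025), )
# scene: pick top
print('scene', dep(s,[[311,152]]), dep(s,[[318,140]]))
E
```

```text
handle top [[ 0.54840027 -0.26858428  0.179     ]] big [[ 0.5913999  -0.37526531  0.2       ]]
housing [[0.55181531 0.03815614 0.045     ]] [[0.49213455 0.04925923 0.056     ]]
depth handle [[ 0.5492744  -0.26942183  0.17480643]] [[ 0.59005601 -0.37367814  0.20540763]] [[0.62844823 0.03886642 0.00131171]]
stand base corners [[ 0.61252183 -0.23925936  0.        ]
 [ 0.51601707 -0.22433374  0.        ]
 [ 0.50178212 -0.30234675  0.        ]]
tray [[0.56327693 0.34121306 0.025     ]
 [0.56076004 0.18411584 0.025     ]
 [0.40297178 0.18467361 0.025     ]
 [0.41130641 0.34408645 0.025     ]]
scene [[ 0.54298656 -0.25437695  0.18071228]] [[ 0.58054292 -0.35397485  0.18129982]]
```

Emit:
jog_arm(
  series=[
    [0, 0, -0.06, 0, 0, 0],
    [0, 0, -0.11, 0, 0, 0],
    [0.05, -0.03, -0.12, 0, 0, 0],
    [0.1, -0.06, -0.12, 0, 0, 0],
    [0.15, -0.09, -0.12, 0, 0, 0],
    [0.2, -0.12, -0.12, 0, 0, 0],
    [0.25, -0.15, -0.12, 0, 0, 0],
    [0.29, -0.18, -0.12, 0, 0, 0],
    [0.33, -0.2, -0.12, 0, 0, 0],
    [0.33, -0.2, -0.12, 0, 0, 0],
    [0.33, -0.2, -0.12, 0, 0, 0],
  ],
)

```text
time: 1.52
tool_pos: [0.4694, -0.3014, 0.3366]
eef_rot: [0.0, 0.983, 0.183, -0.001]
force: [-0.0, -1.0, -0.1]
width: 0.0852
```

```bash
python3 - <<'E'
from h import *
c=read_camera('wrist'); save(c,'w1'); print(c['cam_to_world'].round(3).tolist(), r.get_obs()['joint_pos'].round(2),r.get_obs()['force'])
print(proj(c,[[.548,-.268,.179]]))
E
```

```text
[[0.36, 0.884, 0.299, 0.546], [-0.933, 0.341, 0.116, -0.271], [0.0, -0.321, 0.947, 0.494], [0.0, 0.0, 0.0, 1.0]] [ 0.54  0.38 -0.03  1.61  0.01  1.16 -0.7 ] [-0.86564747 -1.02638463  0.16213381]
[[250.95178953  74.65957761]]
```

View pics/w1.png

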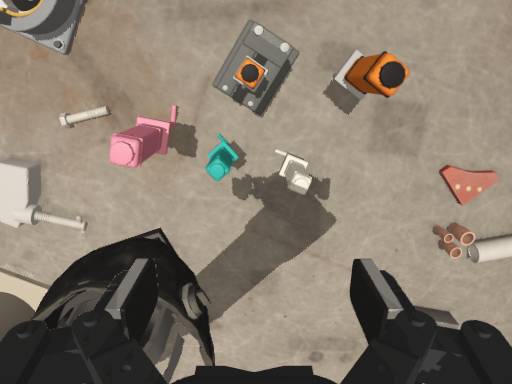

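```bash
python3 - <<'E'
from h import *
c=load('w1'); crop(c,'w1c',195,5,315,125,6)
E
```

```text
(no output)
```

View pics/w1c.png

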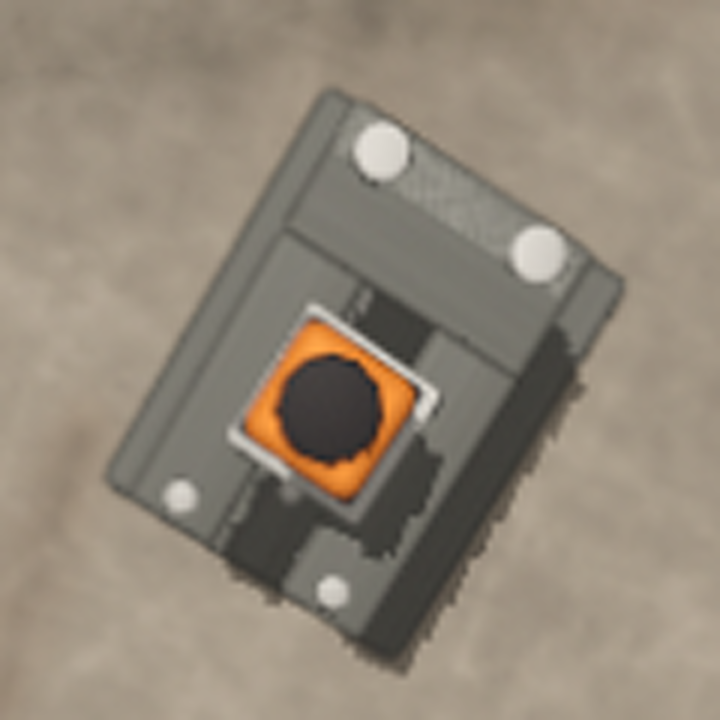

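```bash
python3 - <<'E'
from h import *
c=load('w1')
f=lambda p:np.array(p,float)/6+[195-.4,5-.4]
H=onz(c,f([[312,316],[420,393],[352,505],[241,425]]),.179); print(H.round(4),H.mean(0)); 
for i in range(4):
    d=H[(i+1)%4]-H[i]; print('side',np.linalg.norm(d).round(4),np.degrees(np.arctan2(d[1],d[0])).round(1))
B=onz(c,f([[180,497],[332,590]]),.110); d=B[1]-B[0];print('screws',B.round(4),np.degrees(np.arctan2(d[1],d[0])),B.mean(0))
B2=onz(c,f([[380,152],[538,253]]),.110); d=B2[1]-B2[0];print('bolts',B2.round(4),np.degrees(np.arctan2(d[1],d[0])),dep(c,f([[380,152]])))
d=B.mean(0)-B2.mean(0); print('axis -x',np.degrees(np.arctan2(d[1],d[0])))
F=onz(c,f([[312,305],[438,400],[230,437]]),.113); print('flange',F.round(4))
tip=onz(c,f([[290,490]]),.037); print('toetip',tip, tip-H.mean(0))
fl=onz(c,f([[330,380]]),.179);print(dep(c,f([[330,400]])))
E
```

```text
[[ 0.5603 -0.2593  0.179 ]
 [ 0.5559 -0.2778  0.179 ]
 [ 0.5375 -0.2742  0.179 ]
 [ 0.5423 -0.255   0.179 ]] [ 0.54898309 -0.26655219  0.179     ]
side 0.019 -103.2
side 0.0188 169.2
side 0.0199 76.0
side 0.0185 -13.4
screws [[ 0.5258 -0.2455  0.11  ]
 [ 0.5202 -0.2769  0.11  ]] -100.03263569448367 [ 0.52299291 -0.26120783  0.11      ]
bolts [[ 0.593  -0.2579  0.11  ]
 [ 0.5875 -0.2898  0.11  ]] -99.78010818871869 [[ 0.59277017 -0.25800845  0.11195433]]
axis -x 169.3599150753455
flange [[ 0.5649 -0.2561  0.113 ]
 [ 0.558  -0.2825  0.113 ]
 [ 0.5388 -0.2505  0.113 ]]
toetip [[ 0.53166958 -0.2621245   0.037     ]] [[-0.01731351  0.00442769 -0.142     ]]
[[ 0.55019156 -0.26594776  0.18376801]]
```

Emit:
jog_arm(
  series=[
    [0.02, -0.001, 0.0, 0, 0, -10],
    [0.04, -0.002, 0.02, 0, 0, -20],
    [0.06, -0.003, 0.04, 0, 0, -30],
    [0.08, -0.004, 0.06, 0, 0, -40],
    [0.0868, -0.0039, 0.08, 0, 0, -50],
    [0.0868, -0.0039, 0.1, 0, 0, -58.5],
    [0.0868, -0.0039, 0.1, 0, 0, -58.5],
    [0.0868, -0.0039, 0.1, 0, 0, -58.5],
  ],
)

```text
time: 2.58
tool_pos: [0.5494, -0.2672, 0.2375]
eef_rot: [0.001, 0.77, 0.639, 0.0]
force: [0.3, -0.0, 0.3]
width: 0.0854
```

```bash
python3 - <<'E'
from h import *
from scipy.spatial.transform import Rotation as R
o=r.get_obs(); q=o['eef_rot']; M=R.from_quat(q[[1,2,3,0]]).as_matrix(); print(o['tool_pos'],M.round(4).tolist(),o['joint_pos'].round(2),o['force'])
c=read_camera('wrist'); save(c,'w2'); 
E
```

```text
[ 0.54942639 -0.26717666  0.23753668] [[0.1843, 0.9829, 0.0007], [0.9829, -0.1843, -0.0008], [-0.0007, 0.0008, -1.0]] [ 0.58  0.56 -0.28  1.6   0.18  1.    0.06] [ 0.32747989 -0.02247932  0.3227295 ]
```

View pics/w2.png

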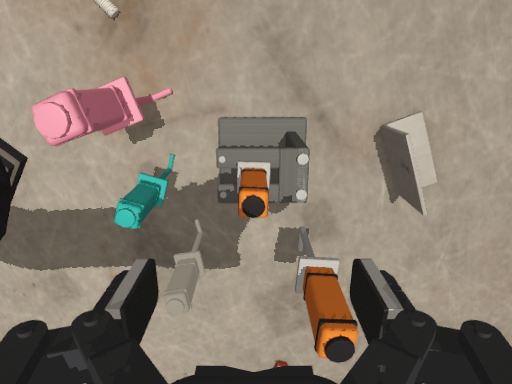

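```bash
python3 - <<'E'
from h import *
c=load('w2'); crop(c,'w2c',205,105,325,225,6)
print(proj(c,[[.549,-.2665,.179],[.549,-.2665,.184]]), c['cam_to_world'].round(3).tolist())
E
```

```text
[[252.99944072 205.67610521]
 [252.99204139 208.36955463]] [[0.983, 0.175, 0.058, 0.564], [-0.184, 0.931, 0.315, -0.186], [0.001, -0.32, 0.947, 0.395], [0.0, 0.0, 0.0, 1.0]]
```

View pics/w2c.png

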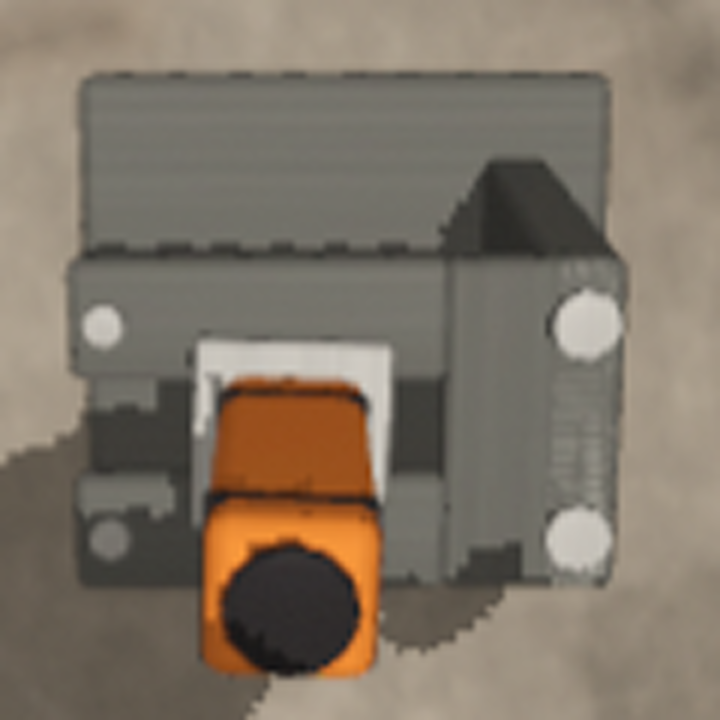

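Emit:
jog_arm(
  series=[
    [0, 0, 0.03, 0, 0, 0],
    [0, 0, 0.06, 0, 0, 0],
    [0, 0, 0.0805, 0, 0, 0],
    [0, 0, 0.0805, 0, 0, 0],
  ],
)

```text
time: 3.12
tool_pos: [0.5489, -0.2659, 0.1559]
eef_rot: [-0.001, 0.769, 0.64, -0.001]
force: [0.0, -0.3, 1.2]
width: 0.0851
```

Emit:
jog_arm(
  series=[
    [0, 0, 0, 0, 0, 0],
    [0, 0, 0, 0, 0, 0],
    [0, 0, 0, 0, 0, 0],
    [0, 0, 0, 0, 0, 0],
    [0, 0, 0, 0, 0, 0],
    [0, 0, 0, 0, 0, 0],
  ],
  claw=-1,
  force=60,
)

```text
time: 3.88
tool_pos: [0.55, -0.266, 0.1572]
eef_rot: [0.001, 0.768, 0.64, 0.0]
force: [-2.2, 0.5, 6.3]
width: 0.0176
```

```bash
python3 - <<'E'
from h import *
o=r.get_obs(); print(o['width'],o['force'],o['ft_torque'],o['tool_pos'])
c=read_camera('wrist'); save(c,'w3'); crop(c,'w3c',130,100,390,384,2)
o=r.get_obs(); print(o['width'],o['force'],o['ft_torque'])
E
```

```text
0.01764962901410665 [-2.24000447  0.45654941  6.27995017] [ 0.04493104  0.28653176 -0.0054211 ] [ 0.54997575 -0.26603443  0.15717715]
0.017736404470146152 [-1.95172503  1.01801889  6.02440146] [0.05110758 0.28183388 0.01732782]
```

View pics/w3c.png

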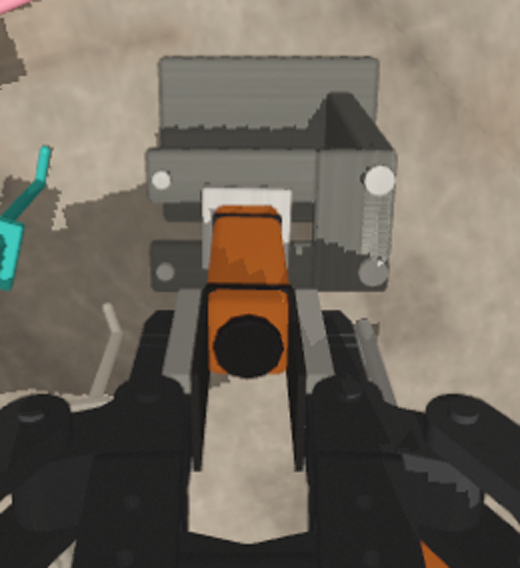

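Emit:
jog_arm(
  series=[
    [0, 0, -0.01, 0, 0, 0],
    [0, 0, -0.03, 0, 0, 0],
    [0, 0, -0.06, 0, 0, 0],
    [0, 0, -0.09, 0, 0, 0],
    [0, 0, -0.12, 0, 0, 0],
    [0, 0, -0.13, 0, 0, 0],
    [0, 0, -0.13, 0, 0, 0],
  ],
)

```text
time: 4.8
tool_pos: [0.5496, -0.2659, 0.2864]
eef_rot: [0.0, 0.768, 0.64, 0.0]
force: [0.5, 0.6, -1.1]
width: 0.0177
```

```bash
python3 - <<'E'
from h import *
o=r.get_obs(); print(o['width'],o['force'],o['tool_pos'],o['eef_rot'],o['joint_pos'].round(2))
c=read_camera('wrist'); save(c,'w4'); c=read_camera('scene');save(c,'s4');crop(c,'s4c',200,60,380,240,4)
E
```

```text
0.017653742258273555 [ 0.492361   0.5833423 -1.0528022] [ 0.54959071 -0.2658671   0.28637187] [1.83754894e-04 7.68132166e-01 6.40291292e-01 6.61798414e-05] [ 0.59  0.52 -0.29  1.54  0.16  1.11  0.08]
```

View pics/s4c.png

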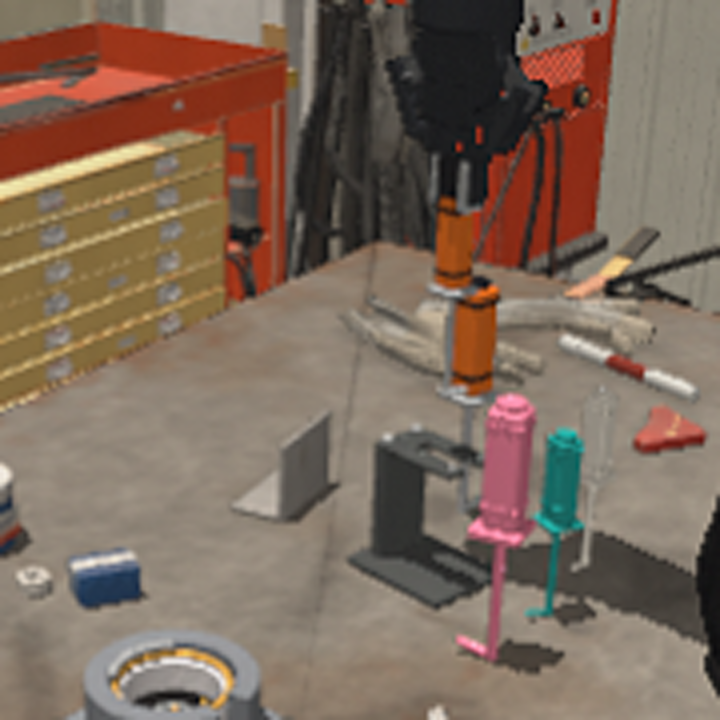

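View pics/w4.png

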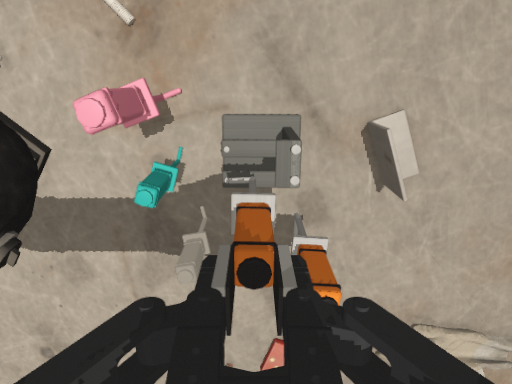

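Emit:
jog_arm(
  series=[
    [0.04, -0.01, 0, 0, 0, 0],
    [0.08, -0.02, 0, 0, 0, 0],
    [0.12, -0.03, 0, 0, 0, 0],
    [0.16, -0.04, 0, 0, 0, 0],
    [0.2, -0.05, 0, 0, 0, 0],
    [0.225, -0.051, 0, 0, 0, 0],
    [0.225, -0.051, 0, 0, 0, 0],
    [0.225, -0.051, 0, 0, 0, 0],
  ],
)

```text
time: 5.9
tool_pos: [0.5395, -0.0368, 0.2855]
eef_rot: [-0.0, 0.768, 0.64, -0.001]
force: [0.7, 0.2, -1.9]
width: 0.0176
```

```bash
python3 - <<'E'
from h import *
o=r.get_obs(); print(o['tool_pos'],o['eef_rot'],o['joint_pos'].round(2))
c=read_camera('wrist'); save(c,'w5'); crop(c,'w5c',170,40,330,200,5)
E
```

```text
[ 0.53945061 -0.03679459  0.28546518] [-1.76249952e-04  7.68481653e-01  6.39871023e-01 -9.96404185e-04] [ 0.25  0.41 -0.34  1.72  0.16  1.03 -0.32]
```

View pics/w5.png

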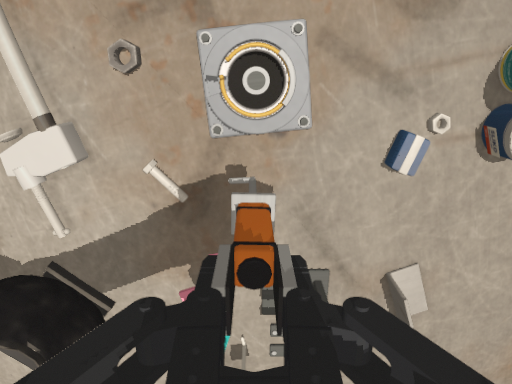

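View pics/w5c.png

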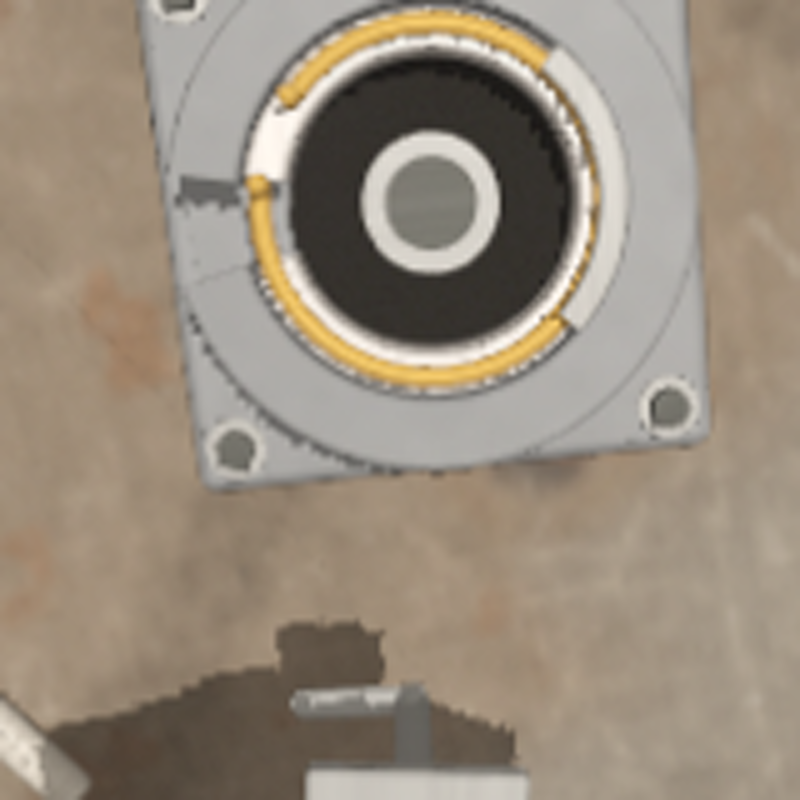

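```bash
python3 - <<'E'
from h import *
from scipy.optimize import least_squares
c=load('w5'); f=lambda p:np.array(p,float)/5+[170-.4,40-.4]
hsv=cv2.cvtColor(c['image'],cv2.COLOR_RGB2HSV)
m=cv2.inRange(hsv,(15,90,120),(30,255,255)); m[:35]=0;m[130:]=0;m[:,:200]=0;m[:,310:]=0
ys,xs=np.nonzero(m); P=onz(c,np.c_[xs,ys],.0485)[:,:2]
s=least_squares(lambda p:np.hypot(*(P-p[:2]).T)-p[2],[.55,.04,.038],loss='soft_l1',f_scale=.001).x; print('ring circle',s,len(P))
cen=s[:2]
# lit shoulder/bore circle checks
e=onz(c,f([[257,185],[288,98]]),.052)[:,:2]
a=np.degrees(np.arctan2(*(e-cen).T[::-1])); print('ends ang',a,np.hypot(*(e-cen).T))
# notch edges z=.056
n=onz(c,f([[180,180],[240,183],[195,281],[250,267]]),.056)[:,:2]; print('notch edges',n-cen)
h=onz(c,f([[235,449],[669,407],[178,-5]]),.012)[:,:2]; d=h[1]-h[0]; print('foot',h,np.degrees(np.arctan2(d[1],d[0])),np.linalg.norm(d))
k=onz(c,f([[431,202]]),.0235); print('hub',k)
# lip ends
l=onz(c,f([[553,50],[578,330]]),.056)[:,:2]; a=np.degrees(np.arctan2(*(l-cen).T[::-1])); print('lip ang',a,a.mean(),np.hypot(*(l-cen).T))
# toe and shaft
z=.285-.011
print('toe tip',onz(c,f([[297,702]]),z-.109), 'shaft', onz(c,f([[410,690]]),z-.113), dep(c,f([[410,690]])), dep(c,f([[310,702]])))
b=cv2.GaussianBlur(m,(0,0),1)
E
```

```text
ring circle [0.55515572 0.04199004 0.0377604 ] 663
ends ang [163.43313361 133.36792893] [0.03758625 0.03747193]
notch edges [[-0.0518269   0.01479364]
 [-0.0391922   0.01173263]
 [-0.0532319  -0.00668703]
 [-0.04073293 -0.00601595]]
foot [[ 0.49690192 -0.00776936]
 [ 0.60550068 -0.01703343]
 [ 0.50609836  0.09935305]] -4.875837321541475 0.10899317411779695
hub [[0.55591436 0.04200945 0.0235    ]]
lip ang [ 39.75583991 -49.48264117] -4.863400627637024 [0.04123935 0.04263016]
toe tip [[ 0.51859401 -0.03278836  0.165     ]] shaft [[ 0.5375524 -0.035308   0.161    ]] [[ 0.53777239 -0.03427153  0.16465011]] [[ 0.52131173 -0.03191437  0.16953928]]
```

Emit:
jog_arm(
  series=[
    [0.03, -0.002, 0, 0, 0, -2],
    [0.06, -0.004, 0.02, 0, 0, -4],
    [0.076, -0.0042, 0.04, 0, 0, -5],
    [0.076, -0.0042, 0.06, 0, 0, -5],
    [0.076, -0.0042, 0.06, 0, 0, -5],
    [0.076, -0.0042, 0.06, 0, 0, -5],
  ],
)

```text
time: 6.7
tool_pos: [0.55, 0.039, 0.2268]
eef_rot: [0.0, 0.74, 0.672, 0.0]
force: [-0.5, -0.2, -1.9]
width: 0.0181
```

```bash
python3 - <<'E'
from h import *
o=r.get_obs(); print(o['tool_pos'],o['eef_rot'],o['force'])
c=read_camera('wrist'); save(c,'w6'); crop(c,'w6c',160,90,350,240,4)
c=read_camera('scene'); save(c,'s6'); crop(c,'s6c',190,170,310,280,6)
E
```

```text
[0.55003472 0.03904868 0.22683187] [3.65692366e-04 7.40099805e-01 6.72496923e-01 1.84597982e-04] [-0.54251091 -0.2106032  -1.86936343]
```

View pics/w6c.png

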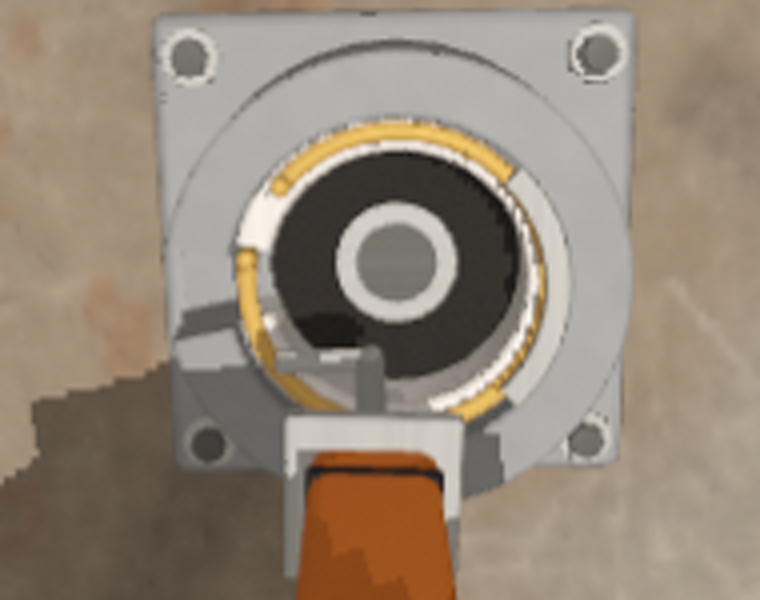

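View pics/s6c.png

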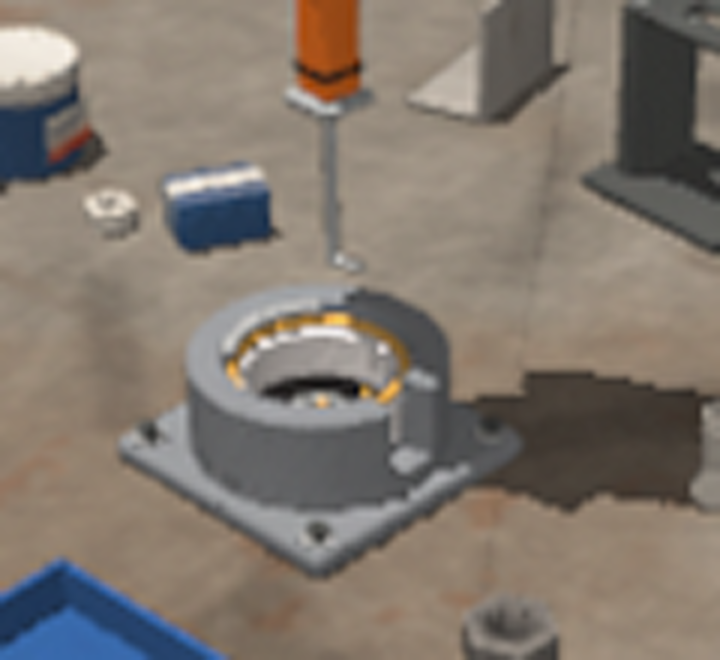

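```bash
cat > ring.py <<'E'
from h import *
from scipy.optimize import least_squares
def ringpts(c,box,z=.0485):
    hsv=cv2.cvtColor(c['image'],cv2.COLOR_RGB2HSV)
    m=cv2.inRange(hsv,(18,90,90),(30,255,255)); k=np.zeros_like(m);x0,y0,x1,y1=box;k[y0:y1,x0:x1]=1;m*=k
    ys,xs=np.nonzero(m); return onz(c,np.c_[xs,ys],z)[:,:2]
def fit(P): return least_squares(lambda p:np.hypot(*(P-p[:2]).T)-p[2],[*P.mean(0),.038],loss='soft_l1',f_scale=.001).x
E
python3 - <<'E'
from ring import *
c=load('w6'); f=lambda p:np.array(p,float)/4+[160-.4,90-.4]
P=ringpts(c,(210,110,305,198)); s=fit(P); print(s,len(P))
z=.2268-.011
tip=onz(c,f([[268,358]]),z-.109)[0]; sh=onz(c,f([[370,352]]),z-.111)[0]
print(tip,sh,np.degrees(np.arctan2(*(tip-sh)[1::-1])),np.linalg.norm(tip-sh), dep(c,f([[371,390]])))
Hx=np.array([.9963,-.0854]);Hy=np.array([.0854,.9963])
for q in(tip,sh): print((q[:2]-s[:2])@Hx,(q[:2]-s[:2])@Hy)
for x in(360,371,380): print(x,dep(c,f([[x,380],[x,400]])))
# notch edges at top
n=onz(c,f([[185,318],[236,303],[190,370],[243,362]]),.056)[:,:2]-s[:2]; print(np.c_[n@Hx,n@Hy])
E
```

```text
[0.55520666 0.04238987 0.03775113] 635
[0.52738161 0.04247903 0.1068    ] [0.5488769  0.04114949 0.1048    ] 176.46060319002916 0.021629036315559284 [[0.54924833 0.04192447 0.13383871]]
-0.027729709613950746 -0.002287428388047208
-0.006200408364863473 -0.0017763557133334098
360 [[0.54691272 0.04088202 0.1233305 ]
 [0.54706018 0.04097553 0.13648209]]
371 [[0.54922507 0.04187936 0.12723112]
 [0.54927355 0.04199615 0.14023299]]
380 [[0.55091451 0.04086747 0.12451401]
 [0.55090748 0.0412969  0.13858395]]
[[-0.0522422  -0.00662051]
 [-0.03943044 -0.00295294]
 [-0.05170546 -0.02007942]
 [-0.03831166 -0.01813679]]
```

```bash
python3 - <<'E'
from ring import *
c=load('w6'); f=lambda p:np.array(p,float)/4+[160-.4,90-.4]
C=np.array([.5554,.0422]);Hx=np.array([.9963,-.0854]);Hy=np.array([.0854,.9963])
for x in range(264,384,8):
    for y in (352,356,360,364,368,372):
        p=dep(c,f([[x,y]]))[0]
        if p[2]>.08: print(x,y,((p[:2]-C)@Hx*1e3).round(1),((p[:2]-C)@Hy*1e3).round(1),(p[2]*1e3).round(1))
E
```

```text
280 356 -25.2 -1.0 109.3
280 360 -25.3 -2.2 108.2
280 364 -25.3 -2.9 108.7
280 368 -25.3 -3.5 109.7
280 372 -25.4 -4.6 108.7
288 356 -23.6 -1.3 108.3
288 360 -23.4 -1.4 110.9
288 364 -23.6 -2.6 109.7
288 368 -23.6 -3.4 109.9
288 372 -23.6 -4.6 109.1
296 352 -21.9 -0.4 108.3
296 356 -21.9 -1.4 107.9
296 360 -21.9 -1.8 109.5
296 364 -21.9 -2.8 109.1
296 368 -22.0 -3.8 108.8
296 372 -22.1 -5.1 107.3
304 352 -20.3 -1.0 106.2
304 356 -20.3 -1.4 108.0
304 360 -20.2 -1.9 109.3
304 364 -20.2 -2.7 109.6
304 368 -20.3 -3.7 109.0
304 372 -20.4 -5.0 107.8
312 352 -18.6 -0.8 107.1
312 356 -18.6 -1.3 108.4
312 360 -18.6 -2.6 107.1
312 364 -18.5 -2.5 110.2
312 368 -18.6 -3.8 108.9
312 372 -18.7 -4.9 108.0
320 352 -17.0 -1.2 105.9
320 356 -17.0 -1.9 106.6
320 360 -17.0 -2.6 106.9
320 364 -16.9 -2.8 109.3
320 368 -17.0 -4.2 107.6
320 372 -17.0 -4.8 108.4
328 352 -15.2 -0.9 107.0
328 356 -15.3 -2.1 106.0
328 360 -15.2 -2.4 107.7
328 364 -15.3 -3.5 107.0
328 368 -15.2 -3.8 109.1
328 372 -15.3 -4.8 108.6
336 352 -13.6 -0.9 106.8
336 356 -13.6 -1.8 106.8
336 360 -13.6 -2.4 107.7
336 364 -13.6 -3.3 107.6
336 368 -13.6 -4.5 106.9
336 372 -13.6 -4.8 108.5
344 352 -11.9 -1.3 105.5
344 356 -11.9 -1.9 106.6
344 360 -11.9 -2.7 107.0
344 364 -11.9 -3.7 106.3
344 368 -11.9 -4.0 108.6
344 372 -11.9 -5.0 107.9
352 352 -10.2 -1.5 105.2
352 356 -10.2 -1.8 107.1
352 360 -10.2 -2.9 106.3
352 364 -10.2 -3.5 107.1
352 368 -10.2 -4.4 107.2
352 372 -10.3 -5.5 106.5
360 352 -8.5 -1.4 105.3
360 356 -8.5 -2.3 105.3
360 360 -8.5 -2.6 107.3
360 364 -8.5 -2.4 110.9
360 368 -8.4 -2.4 113.8
360 372 -8.4 -1.9 118.5
368 352 -6.8 -1.0 106.9
368 356 -6.8 -0.8 110.7
368 360 -6.8 -1.0 112.9
368 364 -6.8 -0.9 115.9
368 368 -6.8 -1.3 117.7
368 372 -6.8 -1.2 120.5
376 352 -5.1 -1.2 106.4
376 356 -5.1 -1.2 109.2
376 360 -5.1 -1.0 113.0
376 364 -5.1 -1.2 115.1
376 368 -5.1 -0.8 119.2
376 372 -5.1 -1.1 121.0
```

Emit:
jog_arm(
  series=[
    [0, 0, 0.02, 0, 0, 0],
    [0, 0, 0.04, 0, 0, 0],
    [0, 0, 0.055, 0, 0, 0],
    [0, 0, 0.065, 0, 0, 0],
    [0, 0, 0.072, 0, 0, 0],
    [0, 0, 0.072, 0, 0, 0],
  ],
)

```text
time: 7.55
tool_pos: [0.5494, 0.0402, 0.1541]
eef_rot: [-0.0, 0.739, 0.673, -0.0]
force: [0.2, 0.1, -1.6]
width: 0.0177
```

```bash
python3 - <<'E'
from h import *
o=r.get_obs(); print(o['tool_pos'],o['eef_rot'],o['force'])
c=read_camera('wrist'); save(c,'w7'); crop(c,'w7c',160,90,350,240,4)
E
```

```text
[0.5494338  0.04015961 0.15412687] [-1.11141743e-04  7.39454281e-01  6.73206752e-01 -1.52870308e-04] [ 0.15538557  0.14760495 -1.63400805]
```

View pics/w7c.png

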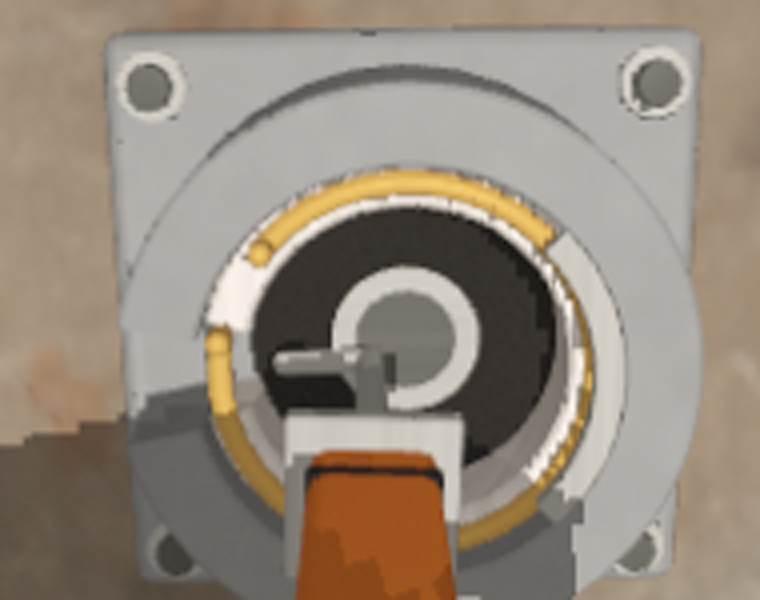

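Emit:
jog_arm(
  series=[
    [0, -0.005, 0, 0, 0, 0],
    [0, -0.01, 0, 0, 0, 0],
    [0, -0.015, 0, 0, 0, 0],
    [0, -0.019, 0, 0, 0, 0],
    [0, -0.023, 0, 0, 0, 0],
    [0, -0.023, 0, 0, 0, 0],
  ],
)

```text
time: 8.35
tool_pos: [0.5263, 0.0423, 0.1544]
eef_rot: [-0.0, 0.739, 0.673, -0.0]
force: [-0.3, -0.1, -0.9]
width: 0.0181
```

```bash
python3 - <<'E'
from h import *
o=r.get_obs(); print(o['tool_pos'],o['force'])
c=read_camera('wrist'); save(c,'w8'); crop(c,'w8c',160,90,350,240,4)
c=read_camera('scene'); save(c,'s8'); crop(c,'s8c',190,150,310,280,5)
E
```

```text
[0.52632892 0.04233163 0.15439146] [-0.32839024 -0.09786508 -0.92452062]
```

View pics/w8c.png

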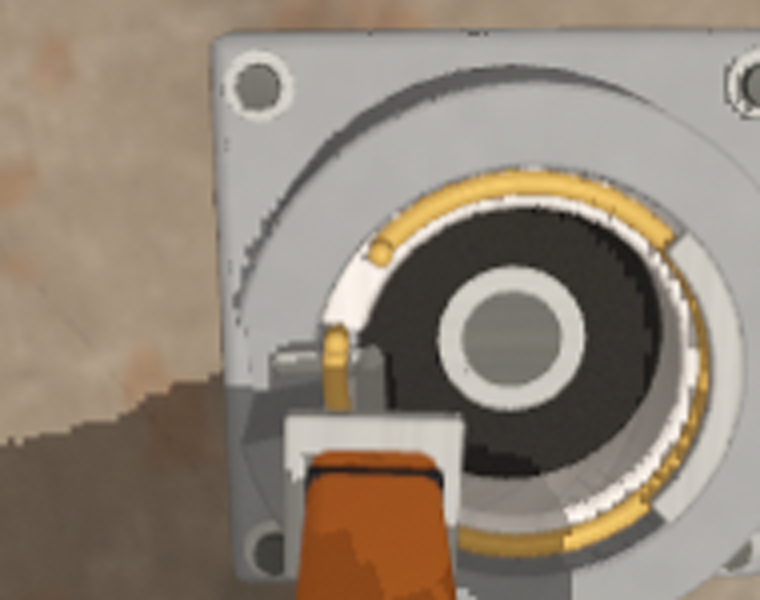

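View pics/s8c.png

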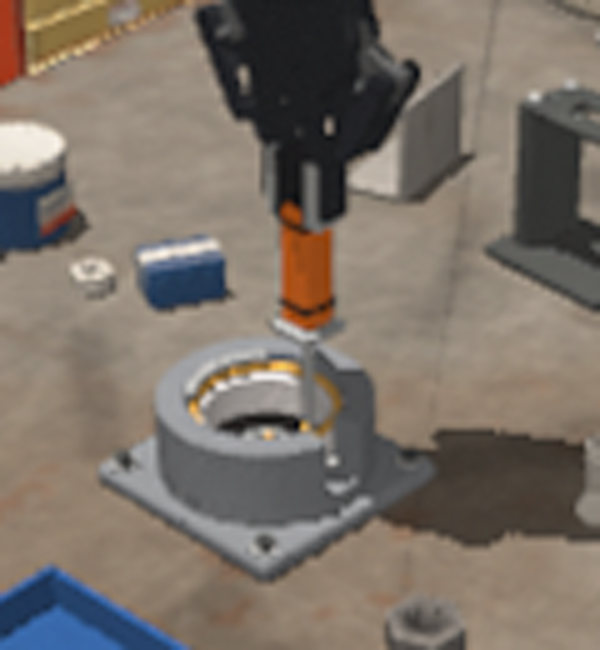

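Emit:
jog_arm(
  series=[
    [0, 0, -0.004, 0, 0, 0],
    [0, 0, -0.008, 0, 0, 0],
    [0, 0, -0.01, 0, 0, 0],
    [0, 0, -0.012, 0, 0, 0],
    [0, 0, -0.014, 0, 0, 0],
    [0, 0, -0.016, 0, 0, 0],
    [0, 0, -0.018, 0, 0, 0],
    [0, 0, -0.02, 0, 0, 0],
    [0, 0, -0.02, 0, 0, 0],
  ],
)

```text
time: 9.57
tool_pos: [0.5266, 0.0423, 0.1745]
eef_rot: [0.0, 0.739, 0.673, 0.0]
force: [0.3, 0.1, -0.8]
width: 0.0181
```

```bash
python3 - <<'E'
from h import *
o=r.get_obs(); print(o['tool_pos'],o['force'])
c=read_camera('wrist'); save(c,'w9'); crop(c,'w9c',160,90,350,240,4)
E
```

```text
[0.52664462 0.04233548 0.17447104] [ 0.2684018   0.08714402 -0.83316508]
```

View pics/w9c.png

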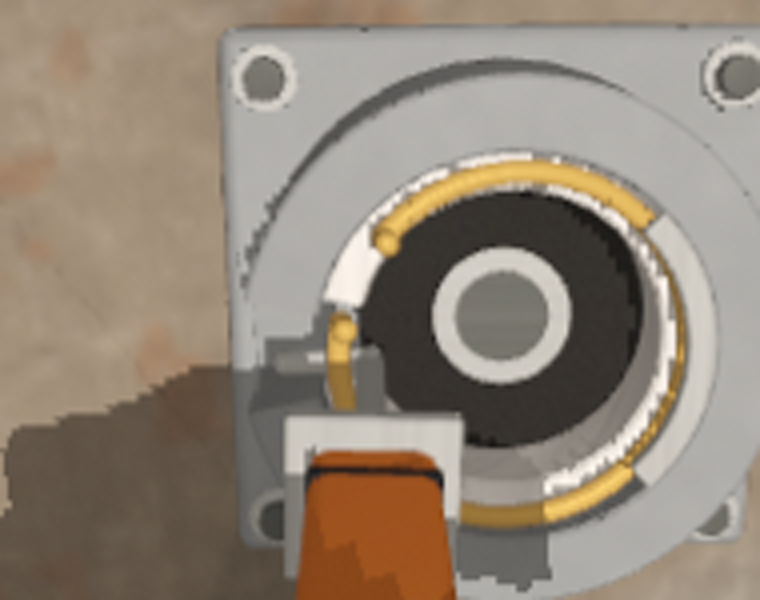

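Emit:
jog_arm(
  series=[
    [0, 0, -0.002, 0, 0, 0],
    [0, 0, -0.004, 0, 0, 0],
    [0, 0, -0.005, 0, 0, 0],
    [0, -0.002, -0.005, 0, 0, 0],
    [0, -0.004, -0.005, 0, 0, 0],
    [0, -0.006, -0.005, 0, 0, 0],
    [0, -0.008, -0.005, 0, 0, 0],
    [0, -0.01, -0.005, 0, 0, 0],
    [0, -0.01, -0.005, 0, 0, 0],
  ],
)

```text
time: 10.75
tool_pos: [0.5167, 0.0433, 0.1795]
eef_rot: [0.0, 0.739, 0.673, 0.0]
force: [0.1, -0.1, -1.1]
width: 0.018
```

```bash
python3 - <<'E'
from h import *
o=r.get_obs(); print(o['tool_pos'],o['force'])
c=read_camera('wrist'); save(c,'w10'); crop(c,'w10c',160,90,350,240,4)
E
```

```text
[0.51673926 0.04327123 0.1794587 ] [ 0.123752   -0.07792982 -1.06098677]
```

View pics/w10c.png

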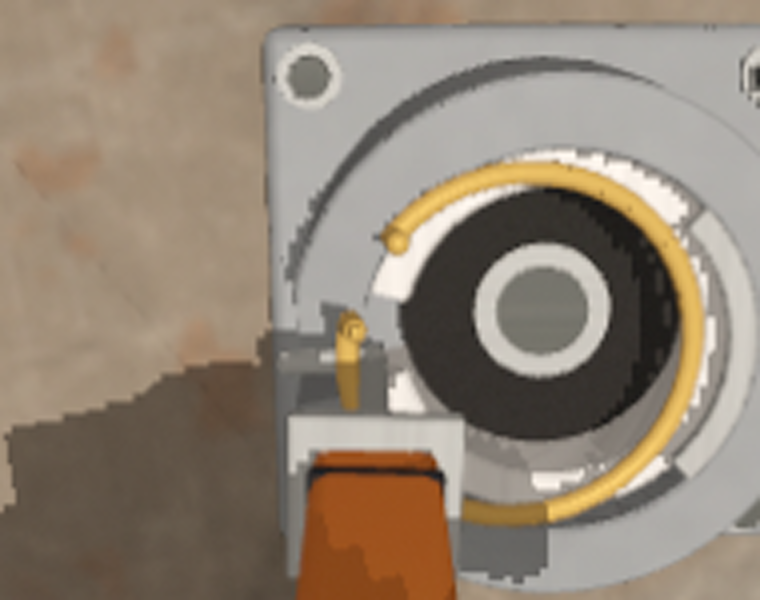

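Emit:
jog_arm(
  series=[
    [0, 0, -0.003, 0, 0, 0],
    [0, 0, -0.006, 0, 0, 0],
    [0, 0, -0.009, 0, 0, 0],
    [0, 0, -0.012, 0, 0, 0],
    [0, 0, -0.015, 0, 0, 0],
    [0, 0, -0.018, 0, 0, 0],
    [0, 0, -0.021, 0, 0, 0],
    [0, 0, -0.024, 0, 0, 0],
    [0, 0, -0.027, 0, 0, 0],
    [0, 0, -0.03, 0, 0, 0],
    [0, 0, -0.03, 0, 0, 0],
  ],
)

```text
time: 12.18
tool_pos: [0.5167, 0.0433, 0.2096]
eef_rot: [0.0, 0.739, 0.673, 0.0]
force: [0.4, -0.1, -0.9]
width: 0.0179
```

```bash
python3 - <<'E'
from h import *
o=r.get_obs(); print(o['tool_pos'],o['force'])
c=read_camera('wrist'); save(c,'w11'); crop(c,'w11c',160,90,350,240,4)
c=read_camera('scene'); save(c,'s11'); crop(c,'s11c',190,130,310,280,5)
E
```

```text
[0.51671675 0.04327197 0.20955813] [ 0.40032201 -0.09815069 -0.94414624]
```

View pics/w11c.png

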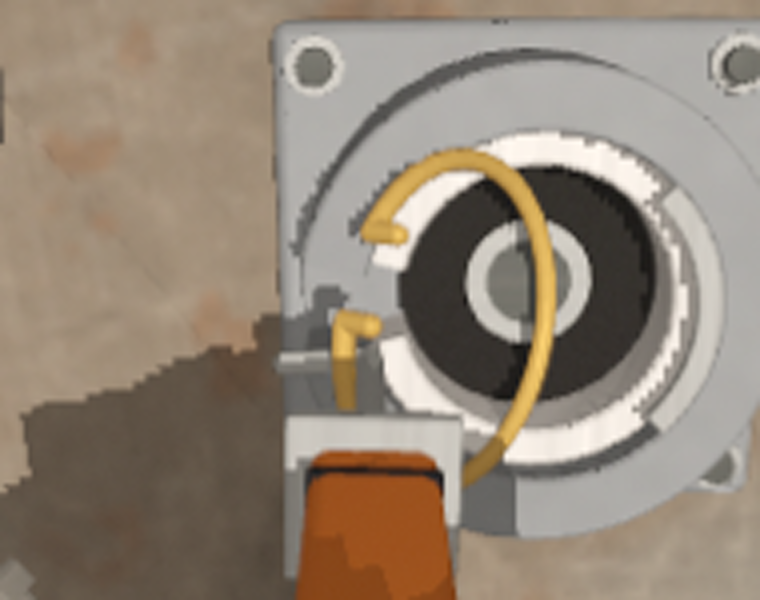

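View pics/s11c.png

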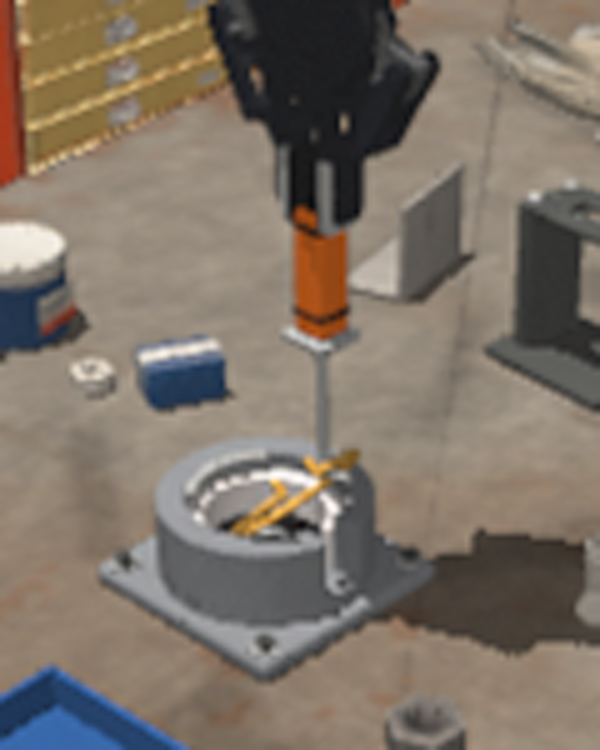

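Emit:
jog_arm(
  series=[
    [0, 0, -0.004, 0, 0, 0],
    [0, 0, -0.008, 0, 0, 0],
    [0, 0, -0.012, 0, 0, 0],
    [0, 0, -0.016, 0, 0, 0],
    [0, 0, -0.02, 0, 0, 0],
    [0, 0, -0.024, 0, 0, 0],
    [0, 0, -0.028, 0, 0, 0],
    [0, 0, -0.032, 0, 0, 0],
    [0, 0, -0.036, 0, 0, 0],
    [0, 0, -0.04, 0, 0, 0],
    [0, 0, -0.045, 0, 0, 0],
    [0, 0, -0.05, 0, 0, 0],
    [0, 0, -0.055, 0, 0, 0],
    [0, 0, -0.06, 0, 0, 0],
    [0, 0, -0.065, 0, 0, 0],
    [0, 0, -0.07, 0, 0, 0],
    [0, 0, -0.075, 0, 0, 0],
    [0, 0, -0.08, 0, 0, 0],
    [0, 0, -0.08, 0, 0, 0],
  ],
)

```text
time: 14.65
tool_pos: [0.5169, 0.0433, 0.2898]
eef_rot: [0.0, 0.739, 0.673, 0.0]
force: [0.5, -0.2, -1.8]
width: 0.018
```

```bash
python3 - <<'E'
from h import *
o=r.get_obs(); print(o['tool_pos'],o['force'],o['joint_pos'].round(2))
c=read_camera('wrist'); save(c,'w12'); crop(c,'w12c',160,90,350,240,4)
c=read_camera('scene'); save(c,'s12'); crop(c,'s12c',190,90,310,240,5)
E
```

```text
[0.51692881 0.04331021 0.28976164] [ 0.45350491 -0.18833952 -1.75548033] [ 0.14  0.38 -0.38  1.77  0.16  1.02 -0.4 ]
```

View pics/w12c.png

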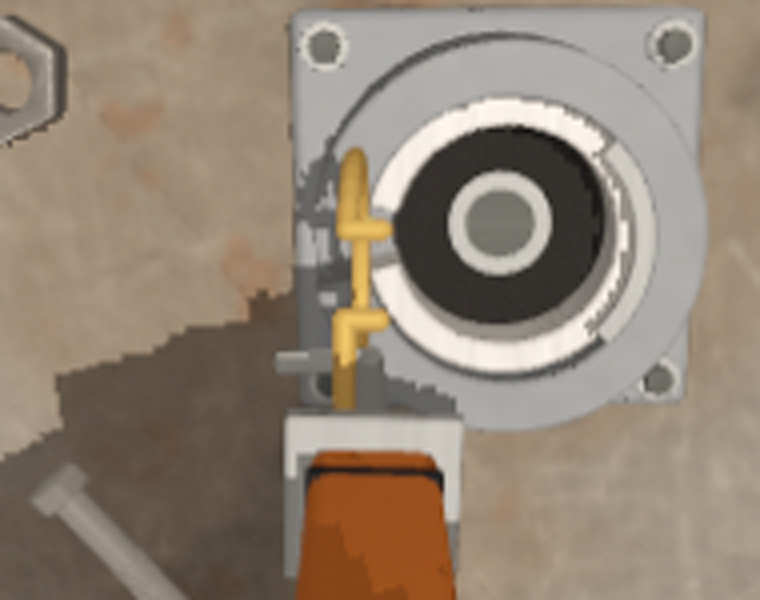

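View pics/s12c.png

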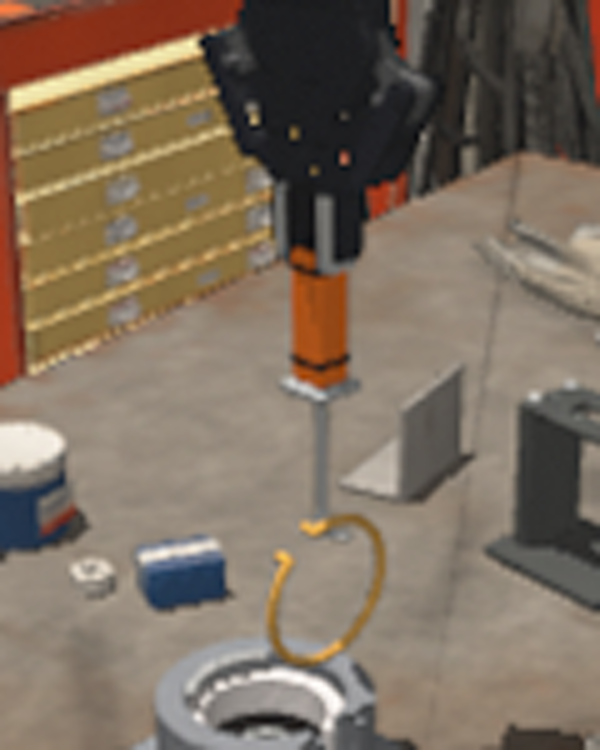

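Emit:
jog_arm(
  series=[
    [0, 0, 0, 0, 0, 0],
    [0.002, 0, 0, 0, 0, 0],
    [0.006, 0, 0, 0, 0, 0],
    [0.012, 0, 0, 0, 0, 0],
    [0.02, -0.001, 0, 0, 0, 0],
    [0.03, -0.001, 0, 0, 0, 0],
    [0.042, -0.0015, 0, 0, 0, 0],
    [0.054, -0.002, 0, 0, 0, 0],
    [0.066, -0.002, 0, 0, 0, 0],
    [0.078, -0.0025, 0, 0, 0, 0],
    [0.09, -0.003, 0, 0, 0, 0],
    [0.102, -0.003, 0, 0, 0, 0],
    [0.114, -0.0035, 0, 0, 0, 0],
    [0.126, -0.004, 0, 0, 0, 0],
    [0.138, -0.004, 0, 0, 0, 0],
    [0.15, -0.0045, 0, 0, 0, 0],
    [0.162, -0.005, 0, 0, 0, 0],
    [0.174, -0.0055, 0, 0, 0, 0],
    [0.186, -0.006, 0, 0, 0, 0],
    [0.198, -0.006, 0, 0, 0, 0],
  ],
)

```text
time: 17.25
tool_pos: [0.5293, 0.2417, 0.2893]
eef_rot: [0.0, 0.739, 0.673, 0.0]
force: [0.8, -0.2, -2.1]
width: 0.0177
```

Emit:
jog_arm(
  series=[
    [0.009, -0.0003, 0, 0, 0, 0],
    [0.015, -0.0005, 0, 0, 0, 0],
    [0.019, -0.0006, 0, 0, 0, 0],
    [0.022, -0.0007, 0, 0, 0, 0],
    [0.023, -0.0008, 0, 0, 0, 0],
    [0.023, -0.0008, 0, 0, 0, 0],
    [0.023, -0.0008, 0, 0, 0, 0],
  ],
)

```text
time: 18.12
tool_pos: [0.5307, 0.2636, 0.2894]
eef_rot: [0.0, 0.74, 0.673, -0.0]
force: [1.1, 0.5, -0.6]
width: 0.018
```

```bash
python3 - <<'E'
from h import *
o=r.get_obs(); print(o['tool_pos'],o['force'],o['joint_pos'].round(2))
c=read_camera('wrist'); save(c,'w13'); 
c=read_camera('scene'); save(c,'s13'); crop(c,'s13c',120,130,280,350,3)
c=read_camera('top'); save(c,'t13'); crop(c,'t13c',100,180,200,280,6)
E
```

```text
[0.53065028 0.26363097 0.28936546] [ 1.09957574  0.45228988 -0.61268339] [-0.25  0.5  -0.4   1.58  0.21  1.11 -0.8 ]
```

View pics/w13.png

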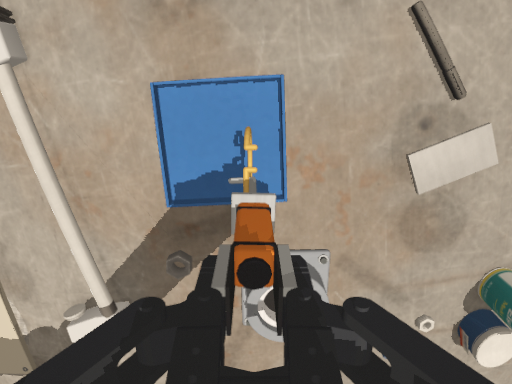

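View pics/s13c.png

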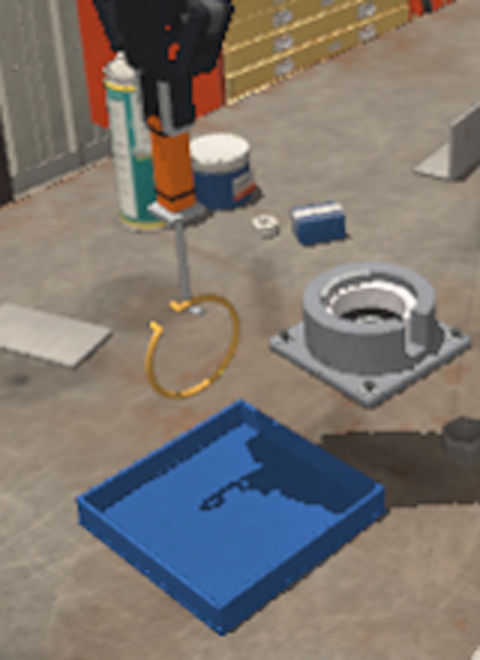

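```bash
python3 - <<'E'
from h import *
c=load('w13'); T=onz(c,[[151,84],[283,75],[287,199],[168,207]],.025); print(T.round(3),T.mean(0).round(4))
print('bottom of ring?',dep(c,[[248,131],[249,148],[249,171],[249,180],[236,180]]).round(3))
E
```

```text
[[0.416 0.352 0.025]
 [0.573 0.347 0.025]
 [0.568 0.192 0.025]
 [0.41  0.195 0.025]] [0.4916 0.2713 0.025 ]
bottom of ring? [[0.529 0.302 0.147]
 [0.529 0.291 0.164]
 [0.528 0.274 0.174]
 [0.527 0.266 0.173]
 [0.516 0.266 0.171]]
```

Emit:
jog_arm(
  series=[
    [0.001, 0, 0.003, 0, 0, 0],
    [0.002, 0, 0.01, 0, 0, 0],
    [0.003, 0, 0.02, 0, 0, 0],
    [0.004, 0, 0.03, 0, 0, 0],
    [0.005, 0, 0.04, 0, 0, 0],
    [0.005, 0, 0.05, 0, 0, 0],
    [0.005, 0, 0.06, 0, 0, 0],
    [0.005, 0, 0.068, 0, 0, 0],
    [0.005, 0, 0.074, 0, 0, 0],
    [0.005, 0, 0.078, 0, 0, 0],
    [0.005, -0.001, 0.082, 0, 0, 0],
    [0.005, -0.003, 0.085, 0, 0, 0],
    [0.005, -0.007, 0.087, 0, 0, 0],
    [0.005, -0.012, 0.089, 0, 0, 0],
    [0.005, -0.016, 0.09, 0, 0, 0],
    [0.005, -0.02, 0.091, 0, 0, 0],
    [0.005, -0.024, 0.0925, 0, 0, 0],
    [0.005, -0.028, 0.094, 0, 0, 0],
    [0.005, -0.028, 0.094, 0, 0, 0],
  ],
)

```text
time: 20.65
tool_pos: [0.5027, 0.2716, 0.1952]
eef_rot: [-0.0, 0.739, 0.673, -0.0]
force: [0.2, -0.3, -1.3]
width: 0.0177
```

```bash
python3 - <<'E'
from h import *
o=r.get_obs(); print(o['tool_pos'],o['force'],o['joint_pos'].round(2))
c=read_camera('wrist'); save(c,'w14'); crop(c,'w14c',130,60,330,210,4)
c=read_camera('scene'); save(c,'s14'); crop(c,'s14c',120,180,280,350,4)
E
```

```text
[0.50272334 0.27157355 0.19522362] [ 0.18208696 -0.30276428 -1.26712206] [-0.3   0.56 -0.38  1.76  0.26  0.87 -0.89]
```

View pics/w14c.png

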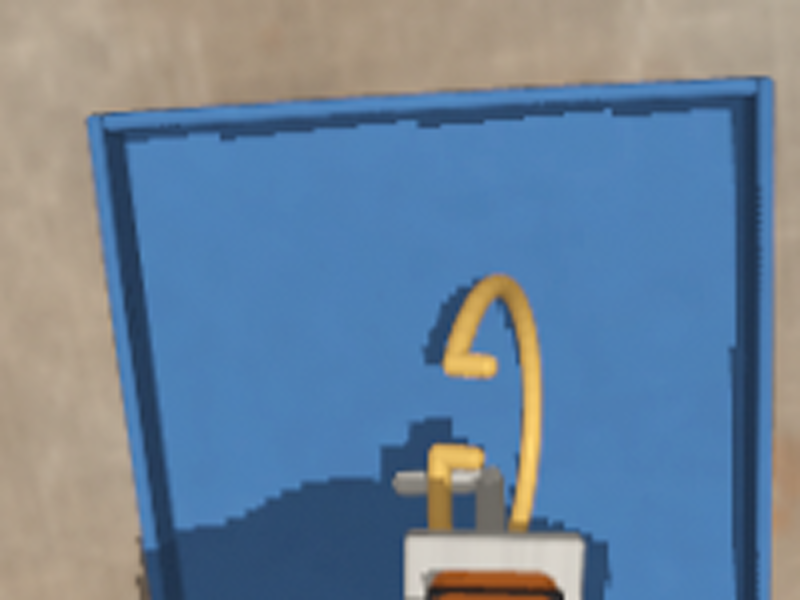

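View pics/s14c.png

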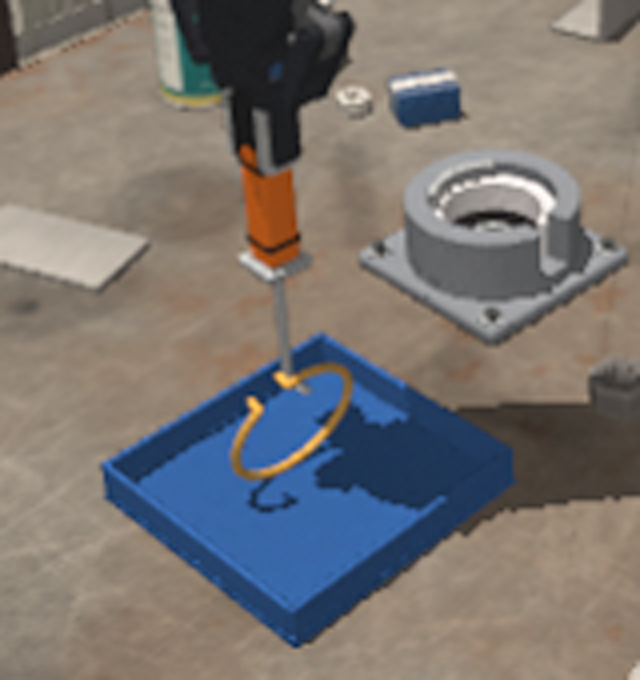

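Emit:
jog_arm(
  series=[
    [0, -0.004, 0.0016, 0, 0, 0],
    [0, -0.008, 0.0036, 0, 0, 0],
    [0, -0.012, 0.006, 0, 0, 0],
    [0, -0.016, 0.0085, 0, 0, 0],
    [0, -0.02, 0.0115, 0, 0, 0],
    [0, -0.024, 0.015, 0, 0, 0],
    [0, -0.027, 0.018, 0, 0, 0],
    [0, -0.03, 0.0215, 0, 0, 0],
    [0, -0.033, 0.0255, 0, 0, 0],
    [0, -0.036, 0.0295, 0, 0, 0],
    [0, -0.0385, 0.034, 0, 0, 0],
    [0, -0.041, 0.0385, 0, 0, 0],
    [0, -0.043, 0.0435, 0, 0, 0],
    [0, -0.045, 0.0495, 0, 0, 0],
    [0, -0.0465, 0.055, 0, 0, 0],
    [0, -0.0475, 0.0585, 0, 0, 0],
    [0, -0.048, 0.06, 0, 0, 0],
    [0, -0.048, 0.06, 0, 0, 0],
  ],
)

```text
time: 23.0
tool_pos: [0.4554, 0.276, 0.1353]
eef_rot: [0.0, 0.739, 0.673, -0.0]
force: [0.9, 0.3, -0.8]
width: 0.0182
```

```bash
python3 - <<'E'
from h import *
o=r.get_obs(); print(o['tool_pos'],o['force'],o['joint_pos'].round(2))
c=read_camera('wrist'); save(c,'w15'); crop(c,'w15c',130,60,330,210,4)
c=read_camera('scene'); save(c,'s15'); crop(c,'s15c',120,180,280,350,4)
E
```

```text
[0.45539551 0.27601764 0.13529107] [ 0.88436127  0.25145522 -0.84285723] [-0.37  0.59 -0.35  1.92  0.31  0.68 -0.99]
```

View pics/w15c.png

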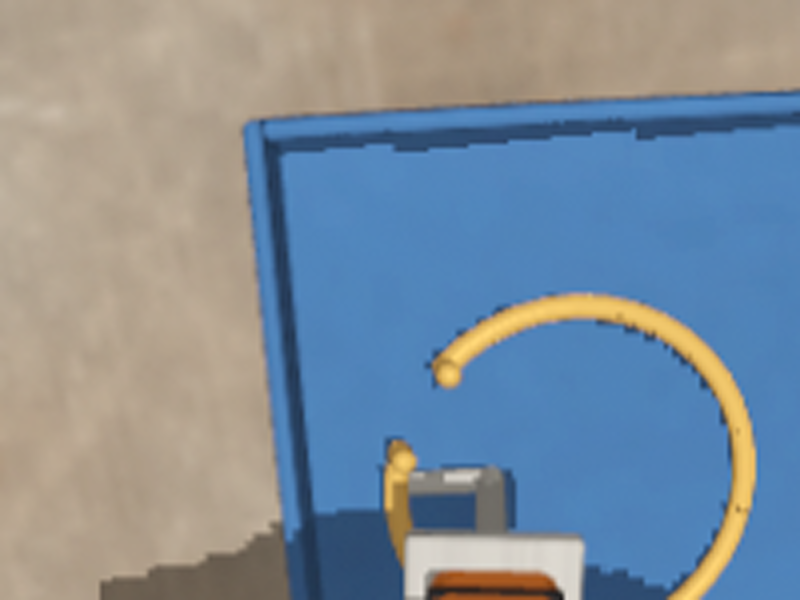

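View pics/s15c.png

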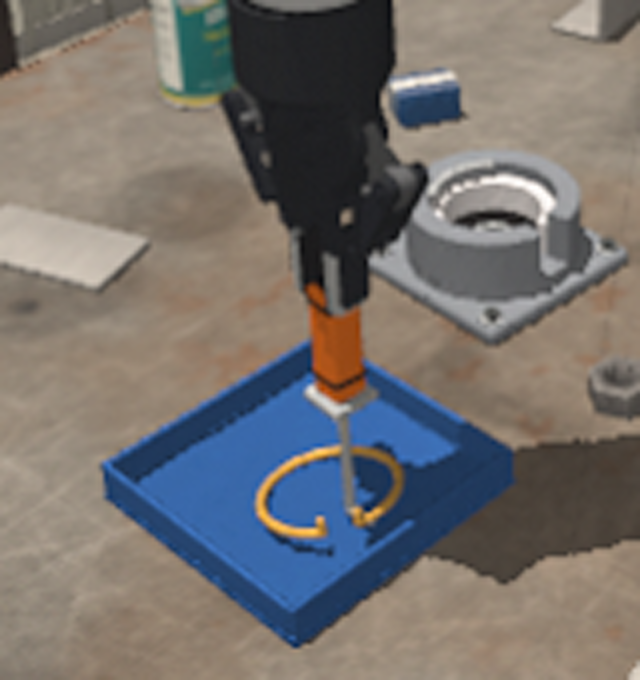

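Emit:
jog_arm(
  series=[
    [0, 0.004, 0, 0, 0, 0],
    [0, 0.01, 0, 0, 0, 0],
    [0, 0.018, 0, 0, 0, 0],
    [0, 0.026, 0, 0, 0, 0],
    [0, 0.026, 0, 0, 0, 0],
  ],
)

```text
time: 23.72
tool_pos: [0.4822, 0.2733, 0.1352]
eef_rot: [0.0, 0.74, 0.673, 0.0]
force: [-0.2, -0.3, -1.3]
width: 0.0176
```

```bash
python3 - <<'E'
from h import *
o=r.get_obs(); print(o['tool_pos'],o['force'])
c=read_camera('wrist'); save(c,'w16'); crop(c,'w16c',130,60,330,210,4)
E
```

```text
[0.48222703 0.27330687 0.13523983] [-0.18973049 -0.31012956 -1.31512467]
```

View pics/w16c.png

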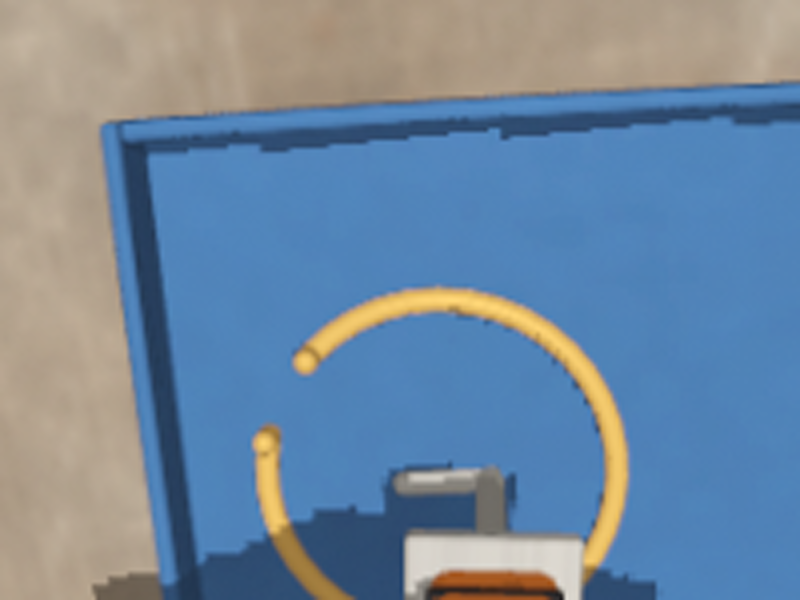

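Emit:
jog_arm(
  series=[
    [0, 0, -0.01, 0, 0, 0],
    [0, 0, -0.03, 0, 0, 0],
    [0, 0, -0.06, 0, 0, 0],
    [0, 0, -0.09, 0, 0, 0],
    [0, 0, -0.12, 0, 0, 0],
    [0, 0, -0.15, 0, 0, 0],
    [0, 0, -0.16, 0, 0, 0],
    [0, 0, -0.16, 0, 0, 0],
  ],
)

```text
time: 24.78
tool_pos: [0.4812, 0.2736, 0.2957]
eef_rot: [0.0, 0.739, 0.673, 0.0]
force: [0.1, 0.9, -1.4]
width: 0.018
```

```bash
python3 - <<'E'
from ring import *
o=r.get_obs(); print(o['tool_pos'],o['eef_rot'],o['force'],o['width'])
c=read_camera('wrist'); save(c,'w17'); crop(c,'w17c',130,60,370,240,3)
P=ringpts(c,(130,60,370,190),.0065); print(fit(P),len(P))
c=read_camera('scene'); save(c,'s17'); crop(c,'s17c',120,180,280,350,4)
E
```

```text
[0.48115542 0.27364189 0.29566943] [1.66766285e-04 7.39390256e-01 6.73276955e-01 4.03929427e-04] [ 0.14157409  0.90085784 -1.42767428] 0.01800014615561665
[0.47033748 0.27390039 0.03798547] 517
```

View pics/w17c.png

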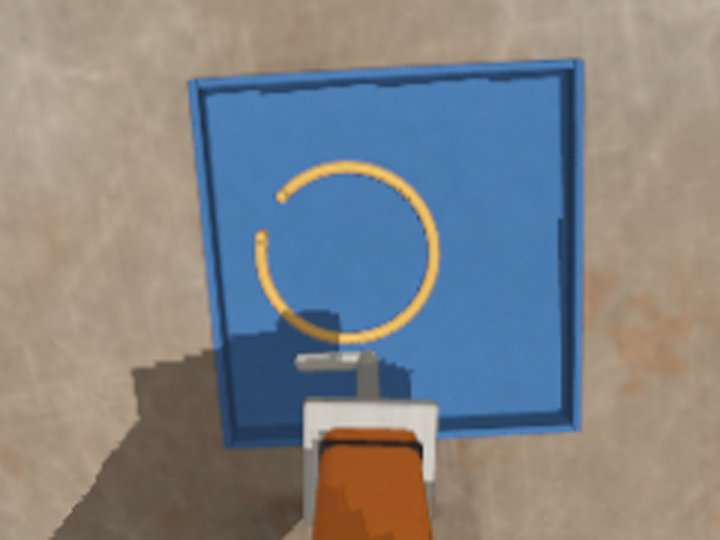

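View pics/s17c.png

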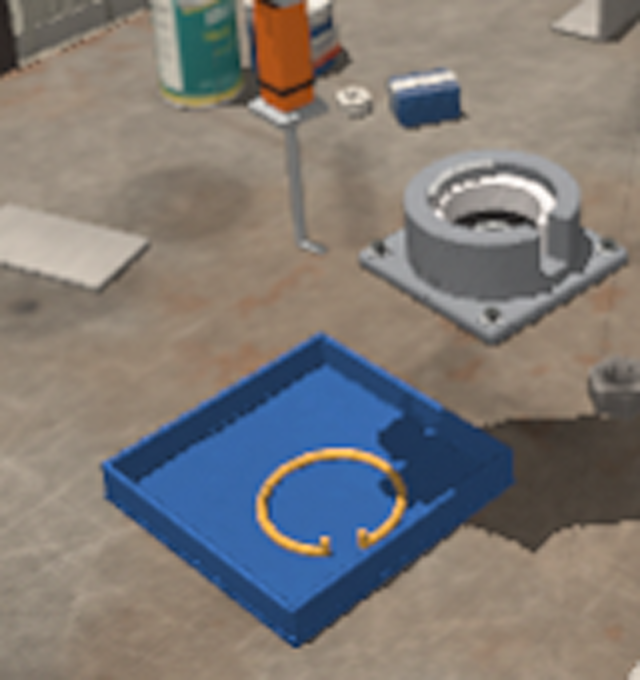

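Emit:
jog_arm(
  series=[
    [-0.02, 0.005, 0, 0, 0, 0],
    [-0.06, 0.014, 0, 0, 0, 0],
    [-0.1, 0.023, 0, 0, 0, 1],
    [-0.145, 0.033, 0, 0, 0, 2],
    [-0.19, 0.043, 0, 0, 0, 3],
    [-0.235, 0.053, 0, 0, 0, 4],
    [-0.28, 0.063, 0, 0, 0, 5],
    [-0.325, 0.073, 0, 0, 0, 5],
    [-0.37, 0.083, 0, 0, 0, 5],
    [-0.415, 0.093, 0, 0, 0, 5],
    [-0.46, 0.103, 0, 0, 0, 5],
    [-0.5, 0.112, 0, 0, 0, 5],
    [-0.52, 0.116, 0, 0, 0, 5],
    [-0.5307, 0.1184, 0, 0, 0, 5],
    [-0.5307, 0.1184, 0, 0, 0, 5],
    [-0.5307, 0.1184, 0, 0, 0, 5],
  ],
)

```text
time: 26.88
tool_pos: [0.5497, -0.2639, 0.2954]
eef_rot: [-0.0, 0.767, 0.641, 0.0]
force: [-0.5, 0.3, -0.7]
width: 0.0177
```

```bash
python3 - <<'E'
from h import *
o=r.get_obs(); print(o['tool_pos'],o['eef_rot'],o['force'],o['width'])
c=read_camera('wrist'); save(c,'w18'); crop(c,'w18c',190,100,330,240,5)
E
```

```text
[ 0.54970438 -0.26386747  0.29543199] [-4.31106255e-04  7.67318201e-01  6.41266275e-01  3.96647232e-04] [-0.5396963   0.27323859 -0.71828226] 0.017709505343766196
```

View pics/w18c.png

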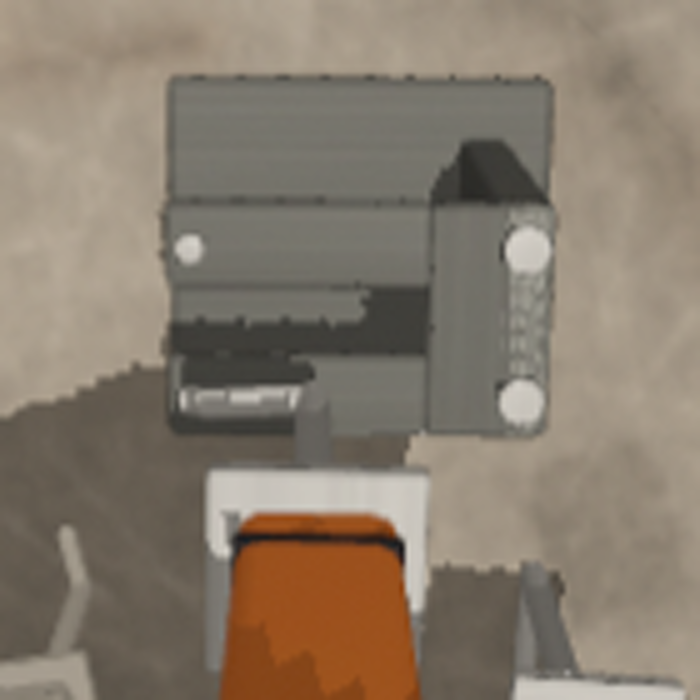

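```bash
python3 - <<'E'
from h import *
a=load('w4')['image'][165:300,215:290,::-1];b=load('w18')['image'][165:300,215:290,::-1]
cv2.imwrite('pics/cmp.png',cv2.resize(np.hstack([a,b]),None,fx=4,fy=4))
o=r.get_obs(); print((o['tool_pos']),o['eef_rot'])
E
```

```text
[ 0.54977266 -0.2639681   0.29552221] [-2.59666386e-04  7.67297350e-01  6.41291346e-01  3.45082288e-04]
```

View pics/cmp.png

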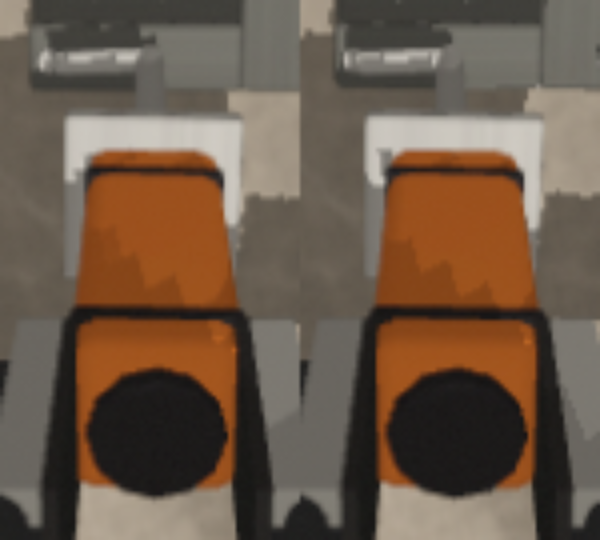

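Emit:
jog_arm(
  series=[
    [-0.002, 0, 0, 0, 0, 0],
    [-0.002, 0, 0.02, 0, 0, 0],
    [-0.002, 0, 0.03, 0, 0, 0],
    [-0.002, 0, 0.03, 0, 0, 0],
  ],
)

```text
time: 27.42
tool_pos: [0.5486, -0.2675, 0.2646]
eef_rot: [-0.001, 0.768, 0.64, -0.0]
force: [0.2, -0.0, -1.3]
width: 0.0178
```

```bash
python3 - <<'E'
from h import *
o=r.get_obs(); print((o['tool_pos']),o['eef_rot'])
c=read_camera('scene'); save(c,'s19'); crop(c,'s19c',270,110,350,220,7)
E
```

```text
[ 0.54864947 -0.2675124   0.26462913] [-7.65400916e-04  7.67995344e-01  6.40454858e-01 -3.75460090e-04]
```

View pics/s19c.png

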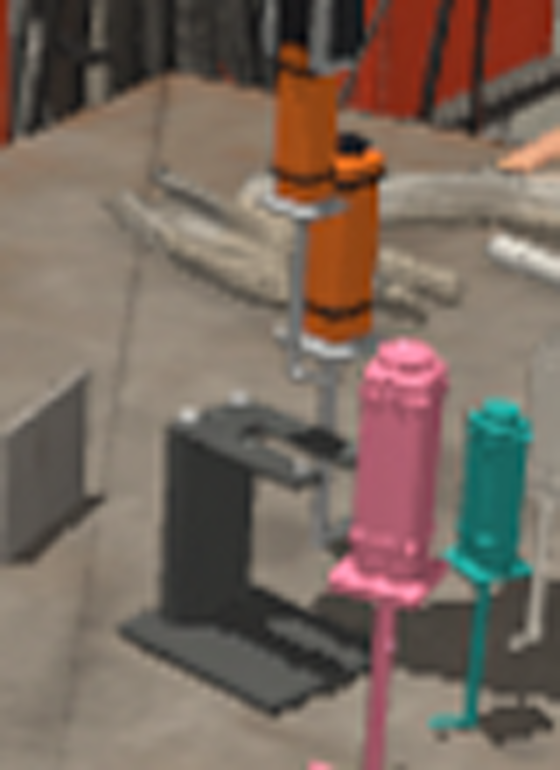

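Emit:
jog_arm(
  series=[
    [0.001, 0.0007, 0.01, 0, 0, 0],
    [0.001, 0.0007, 0.03, 0, 0, 0],
    [0.001, 0.0007, 0.05, 0, 0, 0],
    [0.001, 0.0007, 0.07, 0, 0, 0],
    [0.001, 0.0007, 0.085, 0, 0, 0],
    [0.001, 0.0007, 0.095, 0, 0, 0],
    [0.001, 0.0007, 0.102, 0, 0, 0],
    [0.001, 0.0007, 0.105, 0, 0, 0],
    [0.001, 0.0007, 0.105, 0, 0, 0],
  ],
)

```text
time: 28.6
tool_pos: [0.5501, -0.267, 0.1605]
eef_rot: [0.0, 0.768, 0.64, 0.0]
force: [0.5, -0.6, -0.9]
width: 0.018
```

```bash
python3 - <<'E'
from h import *
o=r.get_obs(); print((o['tool_pos']),o['eef_rot'],o['force'])
c=read_camera('wrist'); save(c,'w20'); crop(c,'w20c',130,100,390,384,2)
c=read_camera('scene'); save(c,'s20'); crop(c,'s20c',270,110,350,220,7)
E
```

```text
[ 0.5501385  -0.26703134  0.16050374] [1.73477514e-04 7.68126922e-01 6.40297580e-01 1.04114648e-04] [ 0.45776883 -0.56626773 -0.87883235]
```

View pics/s20c.png

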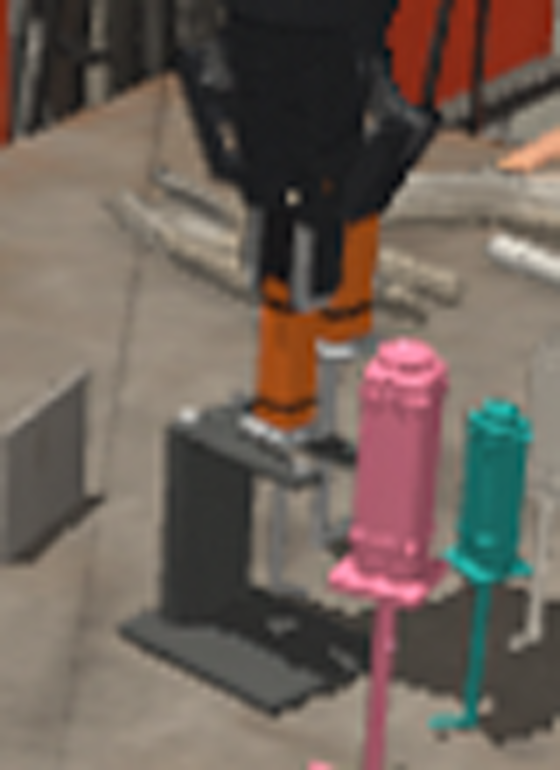

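View pics/w20c.png

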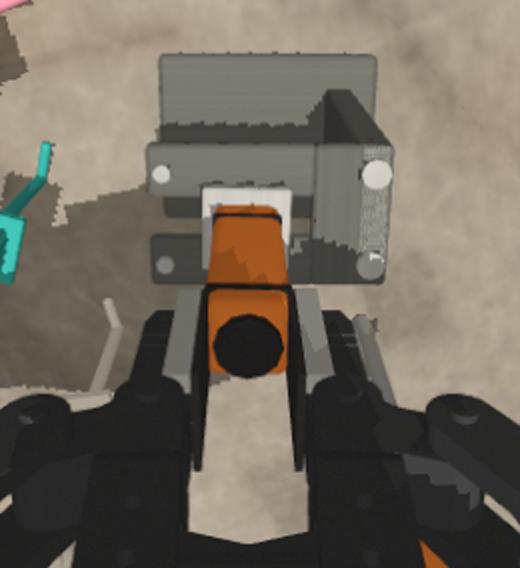

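Emit:
jog_arm(
  series=[
    [0.001, 0, 0.0015, 0, 0, 0],
    [0.001, 0, 0.003, 0, 0, 0],
    [0.001, 0, 0.003, 0, 0, 0],
    [0.001, 0, 0.003, 0, 0, 0],
  ],
)

```text
time: 29.2
tool_pos: [0.5501, -0.266, 0.1573]
eef_rot: [-0.0, 0.768, 0.64, -0.0]
force: [-0.7, 0.1, -0.7]
width: 0.0178
```

Emit:
jog_arm(
  series=[
    [0, 0, 0.0005, 0, 0, 0],
    [0, 0, 0.001, 0, 0, 0],
    [0, 0, 0.001, 0, 0, 0],
  ],
)

```text
time: 29.58
tool_pos: [0.5503, -0.2661, 0.1572]
eef_rot: [0.0, 0.768, 0.64, 0.0]
force: [-1.2, 0.4, 5.7]
width: 0.0176
```

Seated (5.7 N, the same as when first gripped). Opening.

Emit:
jog_arm(
  series=[
    [0, 0, 0, 0, 0, 0],
    [0, 0, 0, 0, 0, 0],
    [0, 0, 0, 0, 0, 0],
    [0, 0, 0, 0, 0, 0],
    [0, 0, 0, 0, 0, 0],
  ],
  claw=1,
)

```text
time: 30.2
tool_pos: [0.5501, -0.266, 0.1563]
eef_rot: [-0.0, 0.768, 0.64, -0.0]
force: [-0.4, 1.0, -0.2]
width: 0.0853
```

```bash
python3 - <<'E'
from h import *
o=r.get_obs(); print((o['tool_pos']),o['width'],o['force'])
c=read_camera('wrist'); save(c,'w21'); crop(c,'w21c',130,100,390,384,2)
E
```

```text
[ 0.55012056 -0.26603905  0.15625184] 0.08530054007339563 [-0.42678056  0.98101364 -0.17954317]
```

View pics/w21c.png

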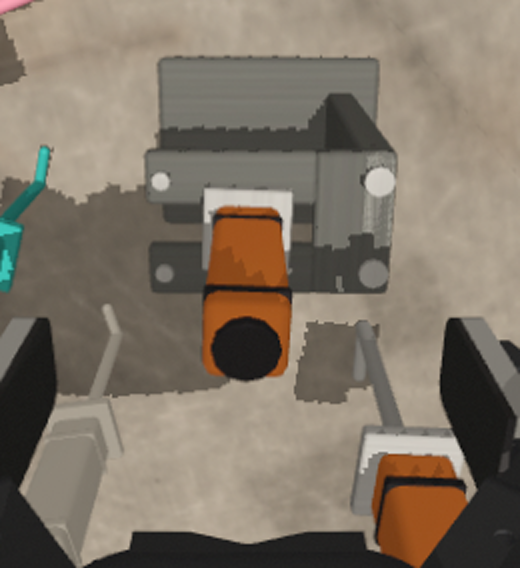

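The pick stands free and upright between the open fingers. Withdrawing straight up.

Emit:
jog_arm(
  series=[
    [0, 0, -0.02, 0, 0, 0],
    [0, 0, -0.05, 0, 0, 0],
    [0, 0, -0.09, 0, 0, 0],
    [0, 0, -0.13, 0, 0, 0],
    [0, 0, -0.16, 0, 0, 0],
    [0, 0, -0.16, 0, 0, 0],
    [0, 0, -0.16, 0, 0, 0],
    [0, 0, -0.16, 0, 0, 0],
  ],
)

```text
time: 31.25
tool_pos: [0.5494, -0.2658, 0.3149]
eef_rot: [-0.001, 0.768, 0.64, -0.001]
force: [0.4, 0.4, 0.7]
width: 0.085
```

```bash
python3 - <<'E'
from ring import *
o=r.get_obs(); print((o['tool_pos']),o['width'],o['force'],abs(o['qd']).max())
c=read_camera('wrist'); save(c,'w22')
print(proj(c,[[.549,-.2665,.179],[.549,-.2665,.184]]))
c=read_camera('scene'); save(c,'s22'); t=read_camera('top'); save(t,'t22')
crop(t,'t22c',110,130,390,280,2.8)
P=ringpts(t,(120,205,178,260),.0065); print('ring top',fit(P),len(P))
P=dep(load('s22'),[[x,y] for y in range(260,340) for x in range(140,250) if True])
crop(c,'s22c',120,110,360,350,2.4)
E
```

```text
[ 0.54943332 -0.26578389  0.31493747] 0.08501055523924667 [0.3987665  0.37198902 0.74397483] 0.005229518758489164
[[253.94175307 176.35144107]
 [253.93153772 177.913073  ]]
ring top [0.46935027 0.27325754 0.03794422] 80
```

View pics/w22.png

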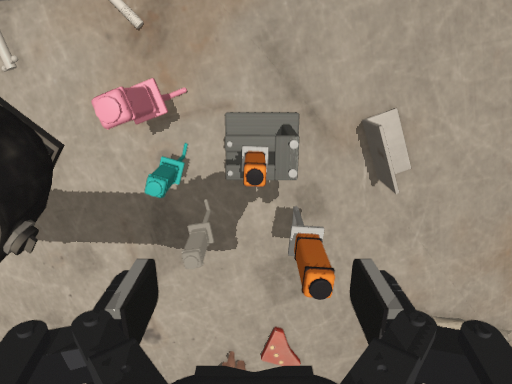

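View pics/s22c.png

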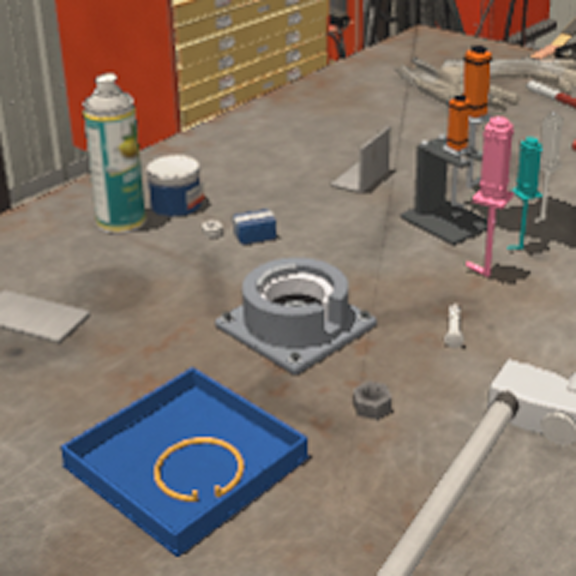

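View pics/t22c.png

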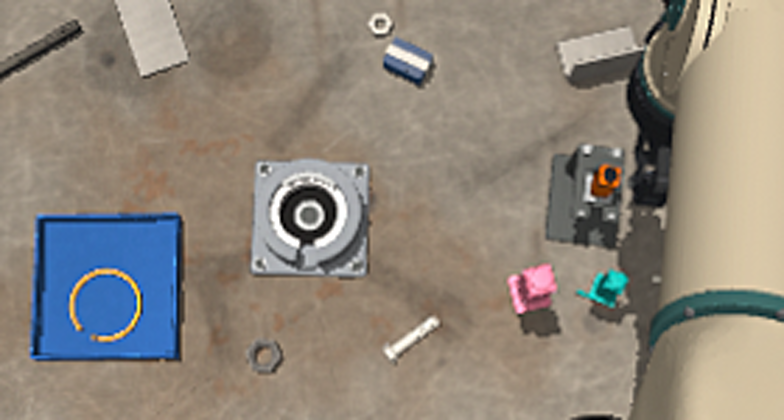

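The ring lies flat in the tray as a 38 mm radius circle at floor height. The pick hangs upright in its stand with its cap at (254,177), as predicted. The nut, bolt and magnet are unmoved.

```bash
python3 -c "
from workcell import r
print(r.close_job())"
```

```text
the job is handed in; nothing more can be done
None
```

The job is done and handed in at about 31 s, inside the 72 s limit; no verdict was reported.

I took the small orange pick from the stand and lowered its shaft into the bearing pocket. I slid the toe out through the notch under the ring's end, raised it, and drew the ring clear of the lip along the housing's -x. The ring hung on the toe on the way to the tray. I laid it down there, withdrew the toe, and hung the pick back in its slot.

- **Ring:** it lies flat inside the tray. Both cameras see a circle of radius 38.0 mm at floor height, centred near (0.470, 0.274). It is about 2 cm towards -x of the tray's centre. The fingers never touched it.
- **Pick:** it hangs upright in the stand. Its cap is at the pixel predicted from its starting pose, to within about a pixel. The gripper is open and about 16 cm above where it let go of the handle.
- **Bystanders:** the nut, bolt and magnet look unmoved in the camera pictures.
- **Forces:** the wrist force readings I took stayed below about 7 N.
- **Disagreements:** the gripper read a width of about 17.7 mm on the 20 mm handle, which I could not account for, but the pick did not slip. My first tray centre, from the top camera, was about 10 mm off the wrist camera's. I used the wrist camera's figure.

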